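# Shelve the mended jar label out

## Task

The hinged lid of the glass jar in the gluing jig has set: swing the toggle clamp fully back, lift the jar out and stand it on the open bench to change your hold. Then put it squarely on the empty cork pad on the oak shelf with its label facing out over the shelf's front like its neighbours', and let go. It is glass, so do not drop it; leave the clamp open, and leave the larger jars, the trim tool and the wheel chock where they are.

Things in the scene. Friction and masses are not known exactly. Their poses are not given: they have to be found in the camera images.
- jar: Square clip-top glass jar to shelve (mm): 56 x 56, 100 high, flat sides, 0.3-0.55 kg, nuts inside. Origin: centre of underside, z up. Paper label and the lid's steel clip (also seen on the lid's top edge) on its -x face; hinge barrel along the top of its +x face; these stand up to 4 above the lid. Starts upright in the jig, axes parallel to the jig's.
- jar_label (a point): Centre of the paper label (40 wide x 44 high), on the jar's -x face, 28.5 out from the jar's axis and 42 above its underside.
- jig: Plywood jig fixed to the bench (mm). Origin: on the bench under the jar's place. Base x -51..95, y +-45, top z 20: the jar stands on it. Upright cheeks 7 thick, 44 wide, to z 108, inner faces at x +-31, cover the jar's label and hinge faces: there grip only its +y and -y faces (lips 6 high at y +-34). Lift it straight up at least 90.
- clamp (a joint): Clamp angle, rad: 0 closed, 2.0 fully open (stop); starts 0-0.05. A rigid L turning about the jig's y axis at clamp_hinge: at 0 the arm (12 wide) points along jig -x over the lid, its foot just above it, the paddle handle stands up. Opening swings the paddle towards jig +x and down and lifts the arm. Over centre: past about 0.9 it falls fully open by its weight, under 0.6 shut.
- clamp_hinge (a point): Clamp's pivot, fixed on the jig at x 66, y 0, z 142 mm in the jig's frame, on top of a steel post (x 54..78, y +-14 mm). The arm reaches 72 mm from it.
- clamp_paddle (a point): Middle of the black paddle, 55 mm from the pivot (straight above it when closed). Paddle 12 thick (along jig x when closed), 34 wide (along y), from 26 to 78 mm from the pivot. Under 2 N moves it: push it from the jar's side along its arc.
- pad: Cork pad marking the free place on the shelf (mm): 66 deep (x), 62 wide (y), 3 thick, fixed. Origin: centre of underside, 60 above the bench; the jar's underside belongs at z +3. Its -x points out over the shelf's front. Neighbours or end panels stand about 37 from its middle along y: only 9 beside the jar, no room for fingers. Along x it is free: hold the jar by label and hinge faces there.
- shelf: Low oak shelf fixed on the bench (mm). Origin: on the bench under its centre; -x is its front. Board 124 deep (x), 228 wide (y), top z 60; end panels with inner faces at y +-107, up to z 165; rails 6 thick on front and back edges, tops z 74. Places at y -70, 0, +70: the cork pad in one, a larger jar in each other.
- big_jar1: A larger square clip-top glass jar standing on the shelf, label to the shelf's front: 62 deep (x) x 66 wide (y) x 108 high, 0.7 kg, loose. Origin: centre of its underside; label on its -x face. A bystander: leave it where it is.
- big_jar2: A larger square clip-top glass jar standing on the shelf, label to the shelf's front: 62 deep (x) x 66 wide (y) x 108 high, 0.7 kg, loose. Origin: centre of its underside; label on its -x face. A bystander: leave it where it is.
- trim_tool: Orange plastic trim tool lying flat on the bench, 185 long (x), 24 wide, 8 high; origin under its middle. A bystander.
- chock: Green ribbed wheel chock on the bench, 130 long (x), 60 wide, 60 high, stepped; origin under its middle. A bystander.
Things that resemble listed ones, but are neither listed nor needed, are in the scene too. What is shaped like the jig but orange is not meant. What is shaped like the jar but pink is not meant.

How it is judged:
On the way, in this order (a step that is already met when the one before it is completed fails the run):
1. the toggle clamp is swung fully back while the jar is still in the jig (value of joint clamp above 1.7 rad and z of jar in the frame of jig below 0.03 m and horizontal distance between jar and jig below 0.02 m), for 0.1 s.
2. the jar stands upright on the open bench, let go (height (world z) of jar below 0.006 m and angle between jar's own z axis and vertical below 0.08 rad and linear speed of jar below 0.02 m/s and contact force between the fingers and jar below 0.1 N), for 0.2 s.
At the end, for the whole second after the job is handed in: The jar stands upright (within 3 degrees), released and at rest on the cork pad, within 12 mm of its centre each way along the pad's axes, its label towards the shelf's front (-x of the pad) within 8 degrees; the clamp is open beyond 1.7 rad (x of jar in the frame of pad between -0.012 and 0.012 m and y of jar in the frame of pad between -0.012 and 0.012 m and z of jar in the frame of pad between -0.001 and 0.007 m and angle between jar's own z axis and vertical below 0.05 rad and x of jar_label in the frame of pad below -0.012 m and angle between the x axis of jar and the x axis of pad, either way round below 0.14 rad and value of joint clamp above 1.7 rad and linear speed of jar below 0.02 m/s and contact force between the fingers and jar below 0.1 N); the robot touches nothing.
It fails at once if the jar is let go in the air and falls (over 0.5 m/s untouched) (contact force between the fingers and jar below 0.05 N and linear speed of jar above 0.5 m/s).
It fails at once if the jar is tipped over (over 60 degrees) (angle between jar's own z axis and vertical above 1.05 rad).
It fails at once if a larger jar is moved more than 15 mm (distance of any of big_jar1, big_jar2 from where it was at the start of the episode above 0.015 m).
It fails at once if the trim tool or the chock is moved more than 15 mm (distance of any of trim_tool, chock from where it was at the start of the episode above 0.015 m).
It also fails if it takes over 67 s, if anything falls off the work surface, if the arm or the gripper's body presses on something with over 40 N, if the wrist force passes 120 N, or if a joint passes its speed limit or range.

## Robot

A 6-joint arm with a two-finger parallel gripper is mounted at the origin on the work surface. World frame = base frame: x ahead of the robot, y to its left, z up, the work surface at z = 0. Lengths are in m, angles in rad, forces in N, time in s.
With the tool pointing down it reaches from about 0.2 to 0.875 m from the base axis. Payload 3.4 kg.
Tool frame: the origin (TCP) lies between the finger pads; the fingertips stand 8 mm ahead of it and the grasp point (between the pads) lies 11 mm behind it; x points along the fingers, z is the direction in which the jaws open and shut, and the axes are right-handed (so a half turn about x gives the same grasp; the last joint's range is limited). The gripper opens to 94 mm and grips with 3 to 60 N. Pads are 16 mm wide; open, the fingers measure 119 mm over their backs; the gripper's body (75 mm by 177 mm) begins 78 mm behind the grasp point.
Start: joints at [-1.319, 0.276, 1.505, -0, 1.361, -0.121], TCP at [0.209, -0.536, 0.213] pointing down, gripper open.
Joint ranges: [-2.89, 2.89], [-0.75, 2.08], [0.22, 2.7], [-1.18, 4.32], [0.11, 2.71], [-2.7, 2.7]. Speed limits (rad/s): [2.57, 2.57, 3.14, 3.14, 3.14, 3.14].

## Interface

Orientations are given as a rotation vector (axis times angle).
In Python, from bench import env, viewer gives the robot as it stands.
- The arm moves only by the tool arm_command, never from a script. Its arguments are lists of equal length, an entry for each row: "xyz": the shift along the tool's x, y, z in mm, a list of three; "delta_rot": the turn, a rotation vector about the tool's x, y, z in rad, a list of three; "grip": the finger opening in mm, from 0 to 94. A call has 1 to 10 rows; each row shifts and turns the pose as measured when the row begins, along the tool's axes as they then stand; what a row does not reach is not made up. A row lasts 1/8 s, in which the tool goes at most 62.5 mm and 10.7 degrees, less where a joint would pass 70% of its speed; a pose out of reach is approached as far as the arm can. A call with a gripper value outside its range is refused whole. The fingers move at their own pace and stop on an object; "newtons" is the grip in N (left out, the last holds). Time passes only in rows, so rows that do not move let the fingers close. It gives the time, the measured TCP pose, the force and the opening at its end, in the units of the state.
- env.get_obs(): the state, without advancing time (a new reading comes with each control period).
- viewer.read_camera(name): name is "side" or "top"; returns a dict with "color" (420x560x3 uint8, red, green, blue), "mtx" (3x3 intrinsics, pixels), "k1" (the pictures are not rectified: a ray, as slopes to the right and down, at radius r is drawn at 1 + k1 r^2 times it, then the intrinsics apply), "eye" and "rotation" of the camera in the world. Camera axes: x right, y down, z forward; pixel columns grow to the right and rows downward; lengths in m; the calibration is good to about 2 mm. A picture is of the moment at which its call begins. There is no depth.
- env.sign_off(): hands the job in, once; it reports no verdict.
The state is a dict: "time": time; "q": joint angles; "dq": joint speeds; "joint_efforts": joint torques, N m; "tool_pos": TCP position; "tool_rot": TCP orientation; "force": force on the tool from outside, world axes, zero at the start; "moment": the same for the moment, N m; "gripper_width": opening from 0.0 (shut) to 1.0 (fully open).
Only numpy, scipy, OpenCV 4.12 (cv2) and the standard library are available. Lean on these libraries where they do the work, as an engineer would, in place of code of your own. Each camera call takes 0.05 s, during which the arm holds its last target.

## Working session

There is one attempt and no reset: what is moved stays moved. The work goes in short steps, Python scripts to look and compute and a tool call to move; the robot and the scene stay as the last step left them, time stands still between calls to the robot, and variables do not carry over. Pictures are saved under pics/ and viewed, and the job is handed in when it is done.

Besides the shell and the picture viewer there is one more tool, called after ">>>" as name(argument=value, ...), one argument or row to a line, values as JSON. arm_command: Moves the arm, as the interface text tells. Its arguments: {"type":"object","properties":{"xyz":{"type":"array"},"delta_rot":{"type":"array"},"grip":{"type":"array"},"newtons":{"type":"number"}},"required":["xyz","delta_rot","grip"]}

```bash
ls; mkdir -p pics; cat > h.py <<'E'
import numpy as np, cv2
from bench import env, viewer
E
python3 - <<'E'
from h import *
o=env.get_obs(); print(o)
for n in("side","top"):
    c=viewer.read_camera(n); cv2.imwrite(f"pics/{n}0.png",c["color"][:,:,::-1]); np.savez(f"{n}0.npz",**c); print(n,c["mtx"],c["k1"],c["eye"],c["rotation"])
E
```

```text
pics
{'time': 0.0, 'q': array([-1.31899472e+00,  2.76563302e-01,  1.50610745e+00,  4.48468986e-06,
        1.36068808e+00, -1.20998167e-01]), 'dq': array([-0.00038398, -0.00021876, -0.00052996, -0.00129539,  0.00029269,
       -0.00069443]), 'joint_efforts': array([ 9.48783963e-04, -4.04582369e+01, -2.37230676e+01,  7.04881735e-02,
        3.46367829e-02, -1.40262991e-04]), 'tool_pos': array([ 0.20928964, -0.53497288,  0.21263304]), 'tool_rot': array([ 0.93149375,  1.36417188, -0.92956626]), 'force': array([-0.51800813,  0.27472442,  0.26592103]), 'moment': array([ 0.05178434, -0.01677004,  0.02985996]), 'gripper_width': 0.9966834269064161}
side [[409.64898536   0.         281.58780418]
 [  0.         409.64898536 211.16085025]
 [  0.           0.           1.        ]] 0.019904605511547806 [0.41004794 0.52240797 0.63873054] [-0.26571529  2.82891662 -1.21258514]
top [[399.22531816   0.         282.70073658]
 [  0.         399.22531816 204.31870005]
 [  0.           0.           1.        ]] -0.08626408825625403 [0.33479631 0.00537348 0.97116731] [-2.14929823  2.06145563 -0.21346551]
```

View pics/side0.png

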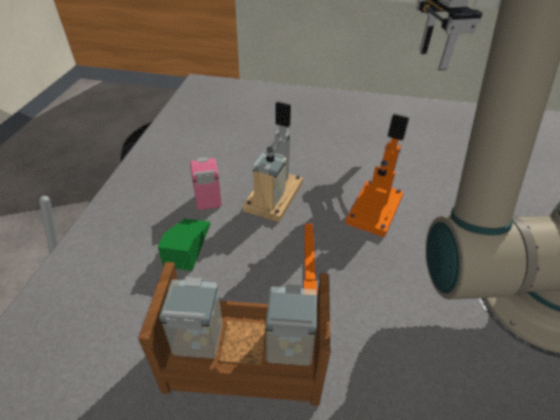

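View pics/top0.png

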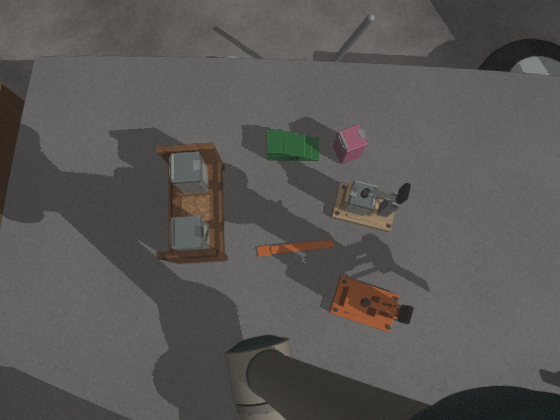

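```bash
cat > h.py <<'E'
import numpy as np, cv2
from scipy.spatial.transform import Rotation as R
from scipy.optimize import brentq
try:
    from bench import env, viewer
except Exception as e: print(e)
def snap(n,tag):
    c=viewer.read_camera(n); cv2.imwrite(f"pics/{n}{tag}.png",c["color"][:,:,::-1]); np.savez(f"{n}{tag}.npz",**c); return c
def load(n,tag): return dict(np.load(f"{n}{tag}.npz"))
def D(c): return np.array([float(c["k1"]),0,0,0,0])
def ray(c,uv):
    p=cv2.undistortPoints(np.array(uv,float).reshape(-1,1,2),c["mtx"],D(c)).reshape(-1,2)
    d=np.c_[p,np.ones(len(p))]; return d@R.from_rotvec(c["rotation"]).as_matrix().T
def onz(c,uv,z):
    d=ray(c,uv); e=c["eye"]; return e+d*((z-e[2])/d[:,2])[:,None]
def proj(c,P):
    M=R.from_rotvec(c["rotation"]).as_matrix().T
    p=(np.array(P,float).reshape(-1,3)-c["eye"])@M.T
    return cv2.projectPoints(p.reshape(-1,1,3),np.zeros(3),np.zeros(3),c["mtx"],D(c))[0].reshape(-1,2)
def tri(c1,u1,c2,u2):
    d1=ray(c1,[u1])[0];d2=ray(c2,[u2])[0]
    A=np.c_[d1,-d2];t=np.linalg.lstsq(A,c2["eye"]-c1["eye"],rcond=None)[0]
    a=c1["eye"]+t[0]*d1;b=c2["eye"]+t[1]*d2
    return (a+b)/2,np.linalg.norm(a-b)
E
python3 - <<'E'
from h import *
o=env.get_obs();
for n in("side","top"):
    c=load(n,"0"); print(proj(c,[o["tool_pos"],[0,0,0],[.5,0,0]]))
s=load("side","0")["color"];t=load("top","0")["color"]
def z(im,x0,x1,y0,y1,k,f): cv2.imwrite(f"pics/{f}.png",cv2.resize(im[y0:y1,x0:x1,::-1],None,fx=k,fy=k,interpolation=cv2.INTER_CUBIC))
z(s,140,340,260,400,4,"z1"); z(t,140,280,130,275,4,"z2"); z(s,230,420,90,240,4,"z3"); z(t,310,430,165,340,4*.8,"z4")
E
```

```text
[[433.04843435  58.2981843 ]
 [542.35832103 299.56184781]
 [277.5785328  258.66177315]]
[[566.32383982 364.22661779]
 [280.92218643 437.85401798]
 [289.62265071 221.61463698]]
```

View pics/z1.png

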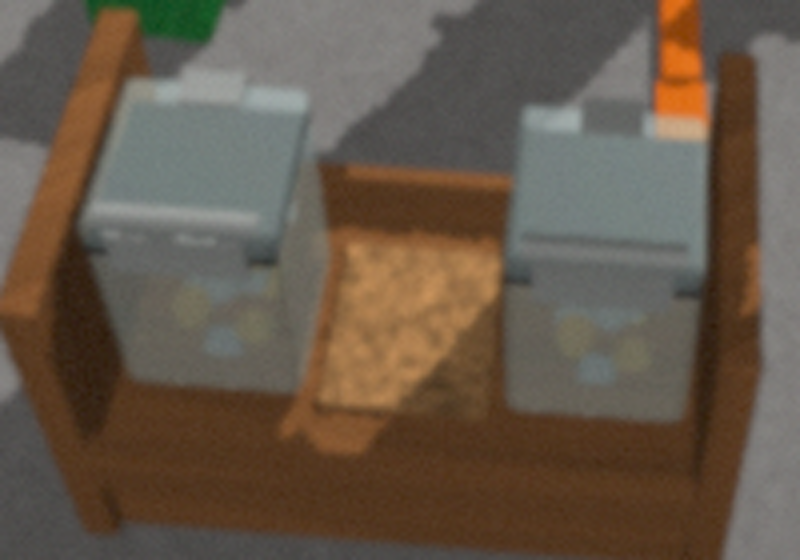

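View pics/z2.png

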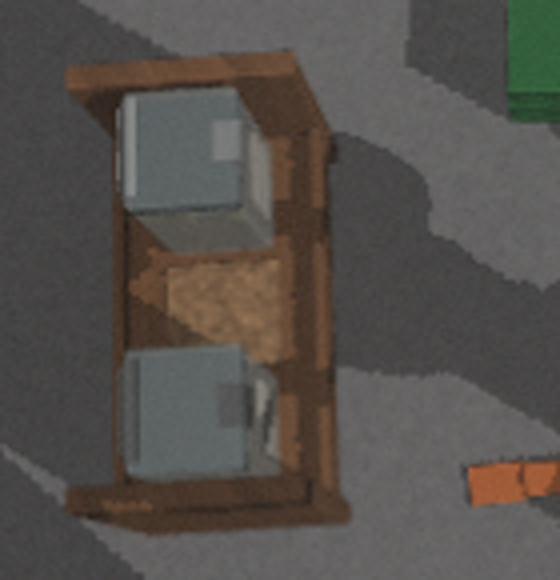

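View pics/z3.png

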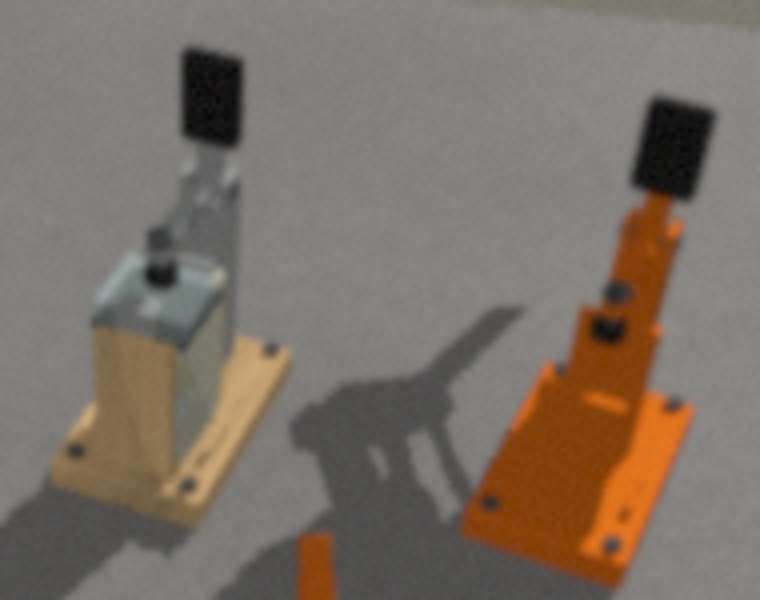

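View pics/z4.png

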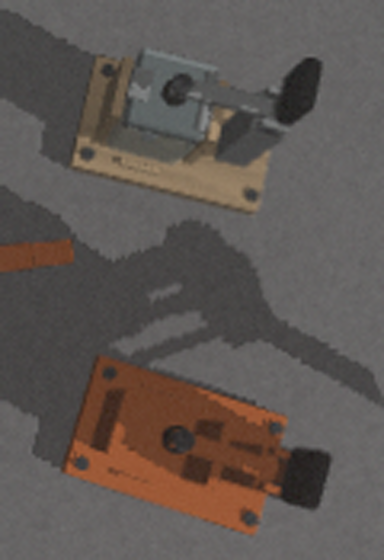

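```bash
python3 - <<'E'
from h import *
t=load("top","0")["color"];s=load("side","0")["color"]
def z(im,x0,x1,y0,y1,k,f): cv2.imwrite(f"pics/{f}.png",cv2.resize(im[y0:y1,x0:x1,::-1],None,fx=k,fy=k,interpolation=cv2.INTER_CUBIC))
z(t,325,420,170,240,8,"z5");z(t,150,235,135,270,4.4,"z6");z(s,235,310,95,225,4.6,"z7")
E
```

```text
(no output)
```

View pics/z5.png

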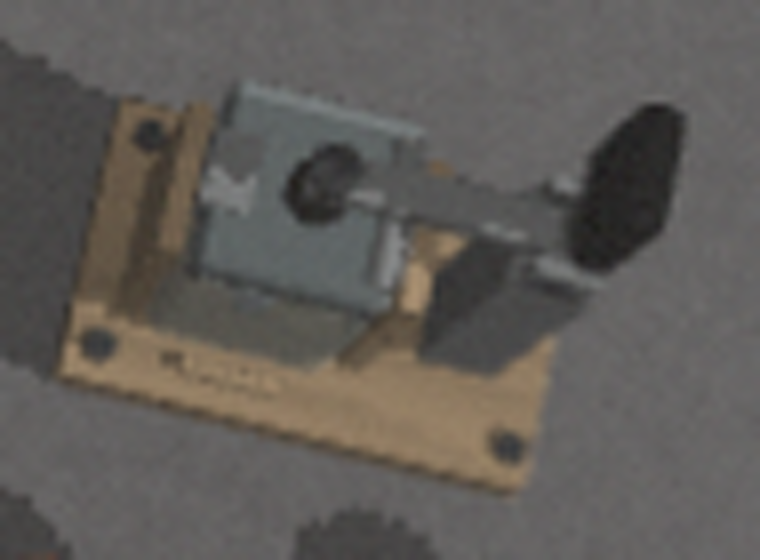

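View pics/z7.png

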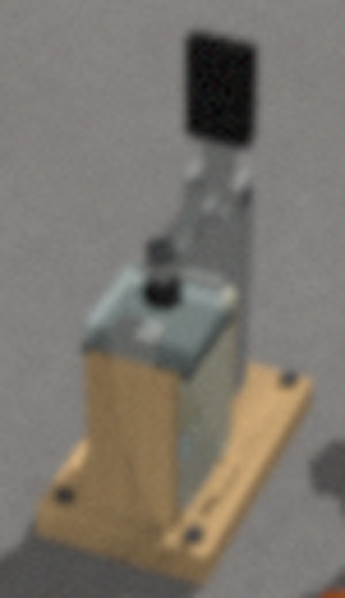

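View pics/z6.png

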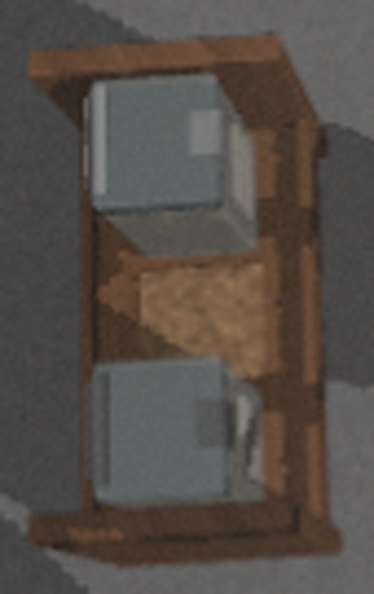

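```bash
python3 - <<'E'
from h import *
np.set_printoptions(precision=4,suppress=True)
T=load("top","0");S=load("side","0")
def b(p,k,x0,y0): p=np.array(p,float); return (p+.5)/k-.5+[x0,y0]
t5=lambda p:b(p,8,325,170); t6=lambda p:b(p,4.4,150,135); s7=lambda p:b(p,4.6,235,95); s1=lambda p:b(p,4,140,260)
print("base top corners LT LB RB, screws"); P=onz(T,t5([(122,98),(61,375),(521,488),(150,133),(97,343),(508,446)]),.02);print(P)
print(np.linalg.norm(P[0]-P[1]),np.linalg.norm(P[1]-P[2]))
print("side: base corners L,near,R(far), screws"); print(onz(S,s7([(38,515),(205,560),(312,382),(65,494),(193,535),(290,378)]),.02))
print("lid foot",onz(T,t5([(243,82),(420,128),(200,272),(388,308)]),.12))
print("pad",onz(T,t6([(142,268),(268,262),(265,378)]),.063)); 
print("pad side", onz(S,s1([(345,243),(320,405),(502,237),(488,415)]),.063))
print("panel tops upper: l,r; lower l", onz(T,t6([(30,75),(280,60),(278,35),(30,50), (30,516),(295,505)]),.165))
print("big lids A (tl,tr,br,bl)", onz(T,t6([(100,80),(213,75),(220,205),(95,210)]),.108+.06))
print("big lids B", onz(T,t6([(103,365),(222,358),(228,495),(105,503)]),.108+.06))
# paddle
for im,n,c in((T,'top',T),(S,'side',S)):
    g=c["color"].max(2); m=(g<30).astype(np.uint8); 
    N,l,st,ce=cv2.connectedComponentsWithStats(m)
    for i in range(1,N):
        if 40<st[i,4]<3000: print(n,st[i],ce[i])
E
```

```text
base top corners LT LB RB, screws
[[ 0.6012 -0.1199  0.02  ]
 [ 0.5135 -0.1025  0.02  ]
 [ 0.4844 -0.2423  0.02  ]
 [ 0.5904 -0.1287  0.02  ]
 [ 0.5238 -0.1132  0.02  ]
 [ 0.4971 -0.2385  0.02  ]]
0.08940776585091202 0.14287563301414502
side: base corners L,near,R(far), screws
[[ 0.5997 -0.1146  0.02  ]
 [ 0.5156 -0.1001  0.02  ]
 [ 0.4851 -0.2413  0.02  ]
 [ 0.5906 -0.1317  0.02  ]
 [ 0.5243 -0.1157  0.02  ]
 [ 0.4968 -0.2422  0.02  ]]
lid foot [[ 0.5792 -0.1403  0.12  ]
 [ 0.5681 -0.1895  0.12  ]
 [ 0.5249 -0.1287  0.12  ]
 [ 0.5169 -0.1803  0.12  ]]
pad [[0.5408 0.256  0.063 ]
 [0.5468 0.1884 0.063 ]
 [0.4841 0.185  0.063 ]]
pad side [[0.5482 0.1913 0.063 ]
 [0.5387 0.2575 0.063 ]
 [0.4877 0.1769 0.063 ]
 [0.4775 0.2498 0.063 ]]
panel tops upper: l,r; lower l [[0.6121 0.293  0.165 ]
 [0.6241 0.1704 0.165 ]
 [0.6369 0.1724 0.165 ]
 [0.625  0.2945 0.165 ]
 [0.3979 0.2694 0.165 ]
 [0.4088 0.1463 0.165 ]]
big lids A (tl,tr,br,bl) [[0.6097 0.257  0.168 ]
 [0.6142 0.2018 0.168 ]
 [0.5492 0.1925 0.168 ]
 [0.5444 0.2525 0.168 ]]
big lids B [[0.4697 0.2411 0.168 ]
 [0.4754 0.1852 0.168 ]
 [0.4117 0.177  0.168 ]
 [0.4053 0.2339 0.168 ]]
side [432   0  31  18 123] [449.1626   9.561 ]
side [423  28   9  24  61] [426.8525  39.4426]
side [277 104  13  22 236] [282.5339 114.1992]
side [390 116  17  23 278] [397.554  126.8741]
side [122 125  26  32 180] [132.3167 139.1667]
```

```bash
cat >> h.py <<'E'
JIG=dict(o=np.array([.547,-.159,0]),a=np.deg2rad(-102.1))
PAD=dict(o=np.array([.511,.219,.06]),a=np.deg2rad(96.5))
def W(f,p): p=np.array(p,float).reshape(-1,3); return f["o"]+R.from_euler("z",f["a"]).apply(p)
def box(f,x,y,z):
    q=[(i,j,k) for k in z for i,j in((x[0],y[0]),(x[1],y[0]),(x[1],y[1]),(x[0],y[1]))]
    P=W(f,np.array(q)/1000.); E=[(0,1),(1,2),(2,3),(3,0),(4,5),(5,6),(6,7),(7,4),(0,4),(1,5),(2,6),(3,7)]
    return [(P[a],P[b]) for a,b in E]
def overlay(c,segs,crop,k,f):
    x0,x1,y0,y1=crop; im=cv2.resize(np.ascontiguousarray(c["color"][y0:y1,x0:x1,::-1]),None,fx=k,fy=k,interpolation=cv2.INTER_CUBIC)
    for a,b in segs:
        p=((proj(c,[a,b])-[x0,y0]+.5)*k-.5); p=np.round(p).astype(int); cv2.line(im,tuple(p[0].tolist()),tuple(p[1].tolist()),(0,255,255),1)
    cv2.imwrite(f"pics/{f}.png",im)
E
python3 - <<'E'
from h import *
sj=box(JIG,(-51,95),(-45,45),(0,20))+box(JIG,(-28,28),(-28,28),(20,120))+box(JIG,(60,72),(-17,17),(168,220))
sp=box(PAD,(-33,33),(-31,31),(0,3))+box(PAD,(-62,62),(-107,107),(0,105))+box(PAD,(-62,62),(-107,107),(0,14))+box(PAD,(-31,31),(37,103),(0,108))+box(PAD,(-31,31),(-103,-37),(0,108))
T=load("top","0");S=load("side","0")
overlay(T,sj,(325,420,170,240),8,"o1");overlay(S,sj,(235,310,95,225),4.6,"o2")
overlay(T,sp,(150,235,135,270),4.4,"o3");overlay(S,sp,(140,340,260,400),4,"o4")
E
```

```text
(no output)
```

View pics/o1.png

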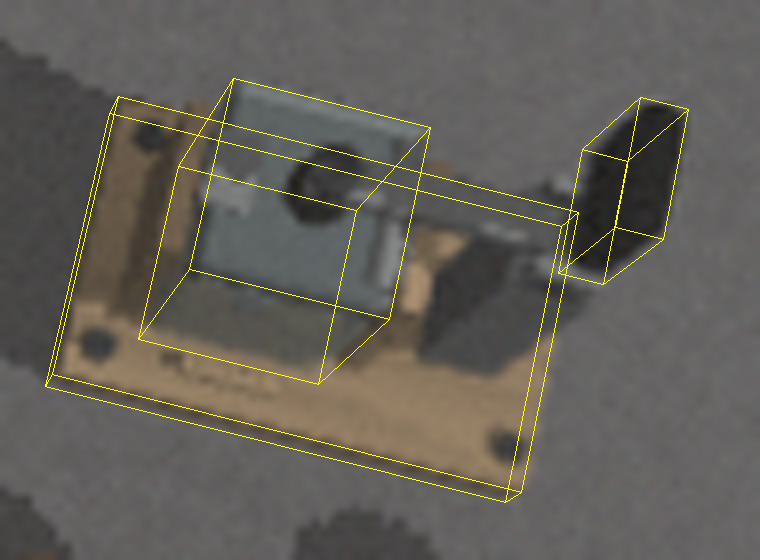

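View pics/o2.png

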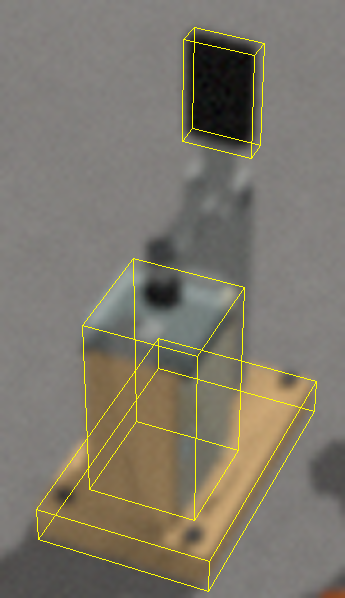

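View pics/o3.png

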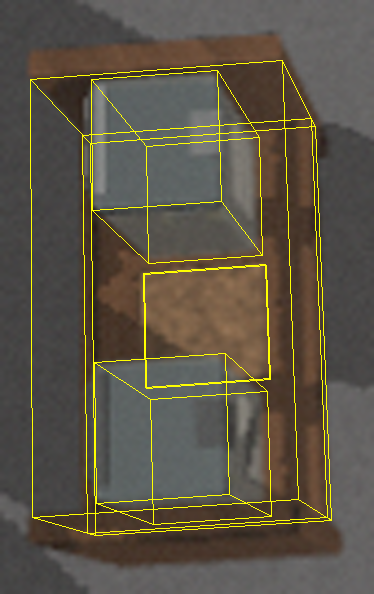

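View pics/o4.png

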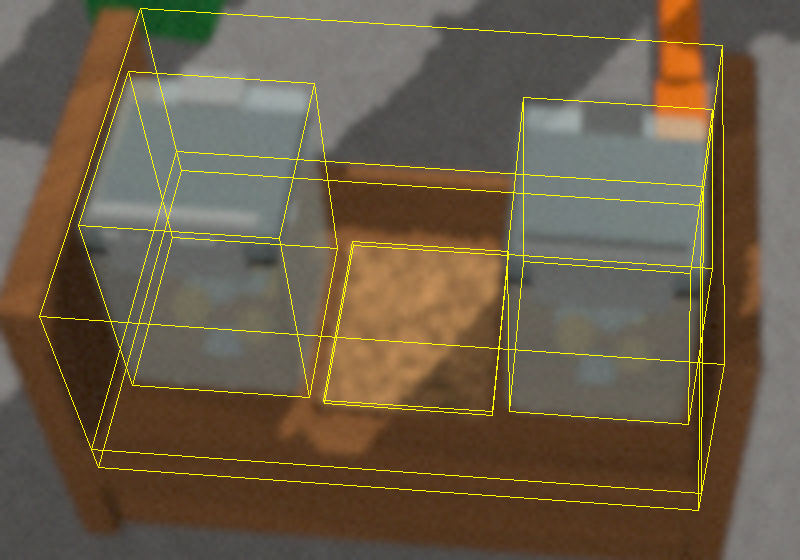

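```bash
cat >> h.py <<'E'
def st():
    o=env.get_obs(); M=R.from_rotvec(o["tool_rot"]).as_matrix()
    return o,M
def show(target=None,jaw=None):
    """print state; target: TCP xyz (m); jaw: wanted angle (deg) of tool z in world xy. shift in tool axes"""
    o,M=st()
    print("t",round(o["time"],2),"pos",np.round(o["tool_pos"]*1e3,1),"jawdeg",round(np.degrees(np.arctan2(M[1,2],M[0,2])),2),"xdir",np.round(M[:,0],3),"q",np.round(o["q"],2),"F",np.round(o["force"],1),"w",round(o["gripper_width"]*94,1))
    if target is not None: print("  shift mm (now axes)",np.round(M.T@(np.array(target)-o["tool_pos"])*1e3,1))
    if jaw is not None:
        # tilt-free goal
        a=np.radians(jaw); z=np.array([np.cos(a),np.sin(a),0]); x=np.array([0,0,-1.]); G=np.c_[x,np.cross(z,x),z]
        rv=R.from_matrix(M.T@G).as_rotvec(); print("  rot tool",np.round(rv,3),"rows",np.linalg.norm(rv)/np.radians(10.7))
        if target is not None: print("  shift mm in goal axes",np.round(G.T@(np.array(target)-o["tool_pos"])*1e3,1))
E
python3 - <<'E'
from h import *
show()
T=load("top","0")
print(onz(T,[(257,252),(333,244),(267,160),(319,160),(290,200),(350,150),(340,210),(300,215)],0))
for p in [(45,14,195),(45,14,165),(120,14,165),(0,0,69)]: print(W(JIG,np.array(p)/1e3))
E
```

```text
t 0.1 pos [ 209.3 -535.   212.7] jawdeg -68.64 xdir [-0.     0.002 -1.   ] q [-1.32  0.28  1.51  0.    1.36 -0.12] F [ 0.2 -0.   0. ] w 93.7
[[ 4.21879792e-01  7.62992892e-02  0.00000000e+00]
 [ 4.48988077e-01 -1.07912547e-01  0.00000000e+00]
 [ 6.56815261e-01  6.38189121e-02  0.00000000e+00]
 [ 6.62272822e-01 -6.87916533e-02  1.11022302e-16]
 [ 5.54625581e-01  1.17018991e-03  0.00000000e+00]
 [ 6.92732312e-01 -1.47991944e-01  1.11022302e-16]
 [ 5.34313739e-01 -1.23882474e-01  0.00000000e+00]
 [ 5.17631140e-01 -2.50092968e-02  0.00000000e+00]]
[[ 0.55125613 -0.20593491  0.195     ]]
[[ 0.55125613 -0.20593491  0.165     ]]
[[ 0.53553474 -0.27926865  0.165     ]]
[[ 0.547 -0.159  0.069]]
```

>>> arm_command(
  xyz=[
    [-20,0,0],
    [-20,0,0],
    [-20,0,0],
    [-20,0,0],
    [-20,0,0],
    [-10,0,0],
    [0,0,0],
  ],
  delta_rot=[
    [-0.165,0,0],
    [-0.165,0,0],
    [-0.165,0,0],
    [-0.165,0,0],
    [-0.165,0,0],
    [-0.165,0,0],
    [0,0,0],
  ],
  grip=[0,0,0,0,0,0,0],
)

```text
time: 0.98
tool_pos: [0.2089, -0.5333, 0.3218]
tool_rot: [0.147, 1.57, -0.131]
force: [-0.6, -0.1, 0.1]
gripper_width: 0.291
```

```bash
python3 -c "
from h import *
show(W(JIG,(.036,.022,.32))[0],-12.1)"
```

```text
t 0.97 pos [ 208.9 -533.3  321.8] jawdeg -10.15 xdir [-0.003  0.011 -1.   ] q [-1.32  0.24  1.29  0.    1.62 -1.14] F [-0.6 -0.1  0.1] w 27.4
  shift mm (now axes) [  4.4 391.3 287.7]
  rot tool [ 0.034 -0.005 -0.01 ] rows 0.19167159299578074
  shift mm in goal axes [  1.8 400.9 274.2]
```

>>> arm_command(
  xyz=[
    [0,0,0],
    [0,50,34],
    [0,50,34],
    [0,50,34],
    [0,50,34],
    [0,50,34],
    [0,50,34],
    [0,50,34],
    [0,50,34],
    [0,0,0],
  ],
  delta_rot=[
    [0.034,-0.005,-0.01],
    [0,0,0],
    [0,0,0],
    [0,0,0],
    [0,0,0],
    [0,0,0],
    [0,0,0],
    [0,0,0],
    [0,0,0],
    [0,0,0],
  ],
  grip=[0,0,0,0,0,0,0,0,0,0],
)

```text
time: 2.22
tool_pos: [0.5724, -0.1941, 0.3121]
tool_rot: [0.2, 1.568, -0.191]
force: [-0.9, -0.4, 0.8]
gripper_width: 0.003
```

```bash
python3 -c "
from h import *
show(W(JIG,(.036,.022,.32))[0],-12.1)"
```

```text
t 2.23 pos [ 572.4 -194.1  312.1] jawdeg -14.26 xdir [-0.006  0.007 -1.   ] q [-0.44  0.29  1.25  0.    1.61 -0.2 ] F [-0.9 -0.4  0.8] w 0.3
  shift mm (now axes) [ -7.9  -7.4 -10. ]
  rot tool [-0.038 -0.007 -0.005] rows 0.2077416563977975
  shift mm in goal axes [ -7.9  -7.  -10.2]
```

>>> arm_command(
  xyz=[
    [0,-7,-10],
    [0,0,0],
    [0,0,0],
  ],
  delta_rot=[
    [-0.038,-0.007,-0.005],
    [0,0,0],
    [0,0,0],
  ],
  grip=[0,0,0],
)

```text
time: 2.6
tool_pos: [0.5592, -0.1989, 0.3102]
tool_rot: [0.17, 1.568, -0.17]
force: [-0.3, -0.1, 0.4]
gripper_width: -0.002
```

```bash
python3 -c "
from h import *
show(W(JIG,(.036,.022,.188))[0],-12.1)
T=snap('top','1');S=snap('side','1')
o,M=st(); p=o['tool_pos']
segs=[(p,p+.05*M[:,i]) for i in range(3)]+box(JIG,(60,72),(-17,17),(168,220))
overlay(T,segs,(325,420,140,240),6,'a1');overlay(S,segs,(215,310,40,225),3,'a2')
"
```

```text
t 2.6 pos [ 559.2 -198.9  310.2] jawdeg -12.38 xdir [-0.004  0.    -1.   ] q [-0.46  0.27  1.28 -0.    1.6  -0.24] F [-0.3 -0.1  0.4] w -0.2
  shift mm (now axes) [122.2   0.6   2.1]
  rot tool [-0.005 -0.004  0.   ] rows 0.03219247955013158
  shift mm in goal axes [122.2   0.5   1.7]
```

View pics/a1.png

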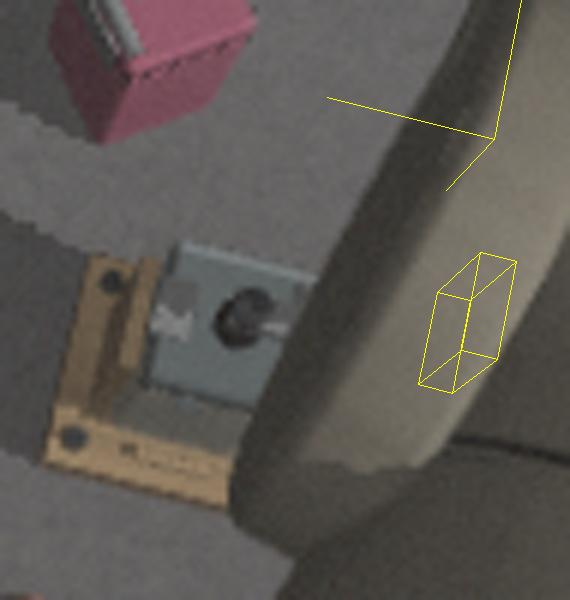

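View pics/a2.png

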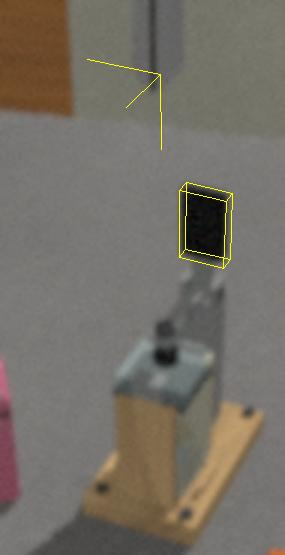

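>>> arm_command(
  xyz=[
    [45,0,1],
    [45,0,0],
    [32,0,0],
    [0,0,0],
  ],
  delta_rot=[
    [0,0,0],
    [0,0,0],
    [0,0,0],
    [0,0,0],
  ],
  grip=[0,0,0,0],
)

```text
time: 3.2
tool_pos: [0.5611, -0.2015, 0.1867]
tool_rot: [0.172, 1.563, -0.174]
force: [0.7, 0.2, 0.7]
gripper_width: 0.003
```

```bash
python3 -c "
from h import *
show(W(JIG,(.036,.022,.188))[0],-12.1)
S=snap('side','2')
o,M=st(); p=o['tool_pos']
segs=[(p,p+.05*M[:,i]) for i in range(3)]+box(JIG,(60,72),(-17,17),(168,220))
overlay(S,segs,(215,310,40,225),3,'a2')
"
```

```text
t 3.2 pos [ 561.1 -201.5  186.7] jawdeg -12.64 xdir [ 0.001 -0.002 -1.   ] q [-0.46  0.32  1.5  -0.    1.31 -0.24] F [0.7 0.2 0.7] w 0.3
  shift mm (now axes) [-1.3  2.6 -0.7]
  rot tool [-0.009  0.001  0.002] rows 0.051379933892623596
  shift mm in goal axes [-1.3  2.6 -0.7]
```

View pics/a2.png

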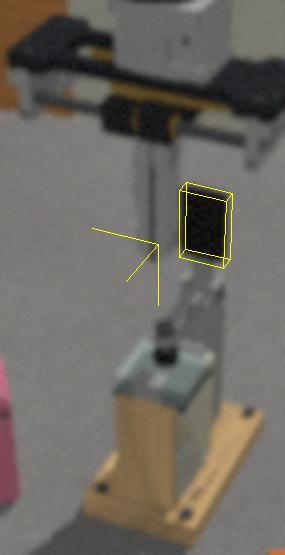

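```bash
python3 -c "
from h import *
S=load('side','2')
print((proj(S,W(JIG,np.array([(36,9.5,190),(60,9.5,190),(60,17,190),(36,22,190)])/1e3))-[215,40])*3)
show(W(JIG,(.120,.022,.186))[0],-12.1)
"
```

```text
[[174.26798388 247.61989035]
 [187.87573409 230.74221542]
 [177.94777122 228.41585216]
 [157.48334952 243.60790826]]
t 3.25 pos [ 562.3 -202.1  188.4] jawdeg -12.63 xdir [ 0.004 -0.003 -1.   ] q [-0.46  0.32  1.5  -0.    1.31 -0.24] F [ 0.4  0.1 -0. ] w 0.8
  shift mm (now axes) [  2.6 -81.1  -1.2]
  rot tool [-0.009  0.005  0.002] rows 0.057614163078047044
  shift mm in goal axes [  2.4 -81.1  -2. ]
```

>>> arm_command(
  xyz=[
    [3,-3,-4],
    [0,-12,0],
    [0,-12,0],
    [0,-12,0],
    [0,-12,0],
    [0,-12,0],
    [0,-12,0],
  ],
  delta_rot=[
    [-0.009,0.005,0.002],
    [0,0,0],
    [0,0,0],
    [0,0,0],
    [0,0,0],
    [0,0,0],
    [0,0,0],
  ],
  grip=[0,0,0,0,0,0,0],
)

```text
time: 4.12
tool_pos: [0.5442, -0.2814, 0.191]
tool_rot: [0.163, 1.555, -0.169]
force: [-0.5, -0.6, -0.1]
gripper_width: 0.007
```

```bash
python3 -c "
from h import *
show(W(JIG,(.128,.019,.183))[0],-12.1)
S=snap('side','3')
overlay(S,[],(215,310,40,225),3,'a2')
"
```

```text
t 4.12 pos [ 544.2 -281.4  191. ] jawdeg -12.12 xdir [ 0.009 -0.005 -1.   ] q [-0.59  0.34  1.47  0.    1.32 -0.38] F [-0.5 -0.6 -0.1] w 0.7
  shift mm (now axes) [ 8.  -7.7 -4. ]
  rot tool [-0.     0.009  0.003] rows 0.053195925305336976
  shift mm in goal axes [ 8.  -7.7 -3.9]
```

View pics/a2.png

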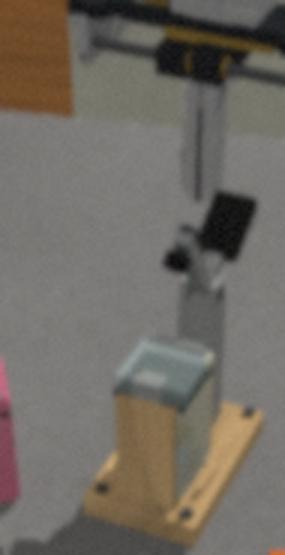

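>>> arm_command(
  xyz=[
    [6,-12,-3],
    [0,-12,0],
    [0,-8,0],
    [0,0,0],
    [0,0,0],
  ],
  delta_rot=[
    [0,0.009,0.003],
    [0,0,0],
    [0,0,0],
    [0,0,0],
    [0,0,0],
  ],
  grip=[0,0,0,0,0],
)

```text
time: 4.8
tool_pos: [0.5332, -0.3163, 0.184]
tool_rot: [0.167, 1.566, -0.168]
force: [-0.2, 0.1, -0.5]
gripper_width: -0.001
```

```bash
python3 -c "
from h import *
show(W(JIG,(.128,.019,.183))[0],-12.1)
S=snap('side','4')
overlay(S,[],(215,310,40,225),3,'a2')
"
```

```text
t 4.8 pos [ 533.2 -316.3  184. ] jawdeg -12.21 xdir [-0.002 -0.001 -1.   ] q [-0.65  0.36  1.45 -0.    1.33 -0.43] F [-0.2  0.1 -0.5] w -0.1
  shift mm (now axes) [ 1.  28.7 -0.5]
  rot tool [-0.002 -0.001  0.001] rows 0.014378660940019087
  shift mm in goal axes [ 1.  28.7 -0.5]
```

View pics/a2.png

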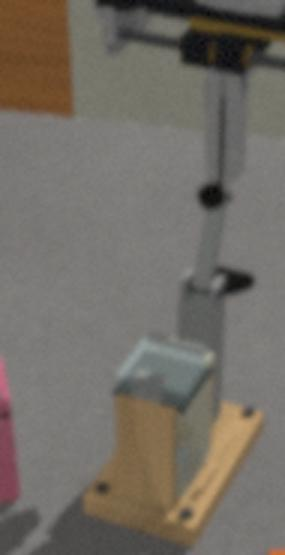

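>>> arm_command(
  xyz=[
    [-45,0,0],
    [-45,0,0],
    [-40,0,0],
    [0,40,-5],
    [0,40,-5],
    [0,40,-5],
    [0,37,-4],
    [0,0,0],
  ],
  delta_rot=[
    [0,0,0],
    [0,0,0],
    [0,0,0],
    [0,0,0],
    [0,0,0],
    [0,0,0],
    [0,0,0],
    [0,0,0],
  ],
  grip=[94,94,94,94,94,94,94,94],
)

```text
time: 5.85
tool_pos: [0.5489, -0.151, 0.3191]
tool_rot: [0.165, 1.563, -0.164]
force: [0.8, -0.7, -0.1]
gripper_width: 0.817
```

```bash
python3 -c "
from h import *
show(W(JIG,(0,0,.069))[0],-12.1)
S=snap('side','5');T=snap('top','5')
overlay(S,box(JIG,(-28,28),(-28,28),(20,120)),(215,340,40,225),3.2,'a2')
overlay(T,box(JIG,(-28,28),(-28,28),(20,120)),(300,430,140,250),5,'a1')
"
```

```text
t 5.85 pos [ 548.9 -151.   319.1] jawdeg -12.01 xdir [ 0.001  0.    -1.   ] q [-0.39  0.23  1.32  0.    1.6  -0.18] F [ 0.8 -0.7 -0.1] w 76.8
  shift mm (now axes) [250.1  -8.4  -0.4]
  rot tool [ 0.002  0.001 -0.001] rows 0.011093069370209175
  shift mm in goal axes [ 2.501e+02 -8.300e+00 -1.000e-01]
```

View pics/a2.png

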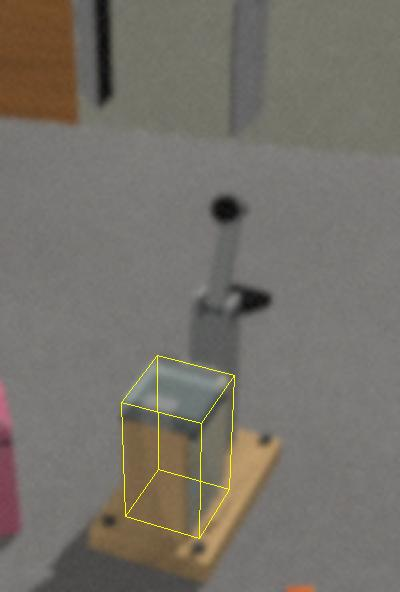

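View pics/a1.png

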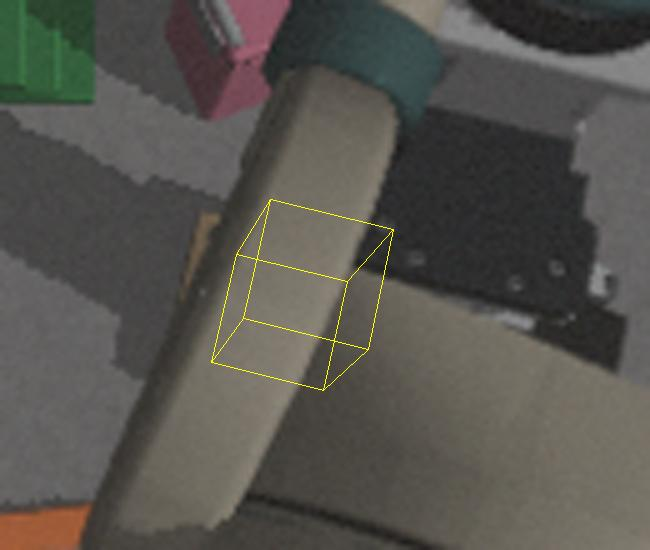

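```bash
python3 -c "
from h import *
S=load('side','5')
uv=np.array([(225,208),(255,298)])/3.2+[215,40]
d=ray(S,uv); n=W(JIG,(0,1,0))[0]-JIG['o']
for k in d:
  t=((JIG['o']-S['eye'])@n)/(k@n); P=S['eye']+t*k
  print(np.round(R.from_euler('z',-JIG['a']).apply(P-JIG['o'])*1e3,1))
"
```

```text
[ 77.9   0.  210.6]
[144.6   0.  103. ]
```

>>> arm_command(
  xyz=[
    [0,-8,0],
    [50,0,0],
    [45,0,0],
    [0,0,0],
  ],
  delta_rot=[
    [0,0,0],
    [0,0,0],
    [0,0,0],
    [0,0,0],
  ],
  grip=[94,94,94,94],
)

```text
time: 6.45
tool_pos: [0.5474, -0.1686, 0.2221]
tool_rot: [0.167, 1.561, -0.175]
force: [-0.5, -0.4, 0.1]
gripper_width: 1.003
```

```bash
python3 -c "
from h import *
show(W(JIG,(0,0,.069))[0],-12.1)
S=snap('side','6')
o,M=st();p=o['tool_pos']
overlay(S,[(p,p+.05*M[:,0]),(p-.047*M[:,2],p+.047*M[:,2])]+box(JIG,(-28,28),(-28,28),(20,120)),(215,340,40,225),3.2,'a2')
"
```

```text
t 6.45 pos [ 547.4 -168.6  222.1] jawdeg -12.49 xdir [ 0.003 -0.005 -1.   ] q [-0.42  0.27  1.5  -0.    1.37 -0.2 ] F [-0.5 -0.4  0.1] w 94.3
  shift mm (now axes) [153.1   9.9  -3.1]
  rot tool [-0.007  0.004  0.004] rows 0.04739608739906872
  shift mm in goal axes [153.1   9.3  -2.4]
```

View pics/a2.png

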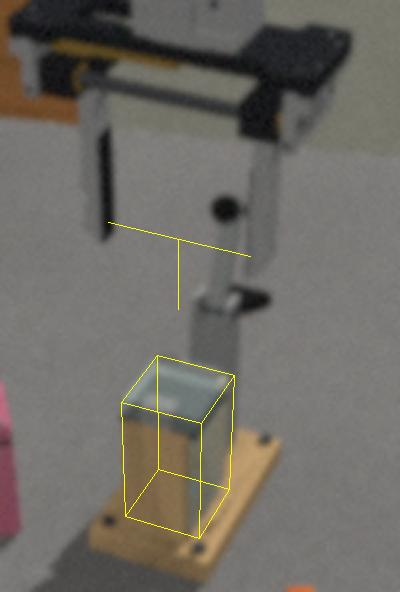

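>>> arm_command(
  xyz=[
    [0,9,-2.5],
    [0,0,0],
  ],
  delta_rot=[
    [-0.007,0.004,0.004],
    [0,0,0],
  ],
  grip=[94,94],
)

```text
time: 6.75
tool_pos: [0.5505, -0.1613, 0.2282]
tool_rot: [0.164, 1.554, -0.169]
force: [0.2, -0.0, -0.4]
gripper_width: 1.003
```

```bash
python3 -c "
from h import *
show(W(JIG,(0,0,.069))[0],-12.1)
"
```

```text
t 6.75 pos [ 550.5 -161.3  228.2] jawdeg -12.15 xdir [ 0.01  -0.004 -1.   ] q [-0.41  0.26  1.49 -0.    1.38 -0.19] F [ 0.2 -0.  -0.4] w 94.3
  shift mm (now axes) [159.1   1.8  -5.5]
  rot tool [-0.001  0.01   0.002] rows 0.0561224062125302
  shift mm in goal axes [159.2   1.5  -3.9]
```

>>> arm_command(
  xyz=[
    [0,0,0],
  ],
  delta_rot=[
    [0,0,0],
  ],
  grip=[94],
)

```text
time: 6.88
tool_pos: [0.5513, -0.1615, 0.2296]
tool_rot: [0.163, 1.552, -0.169]
force: [-0.4, 0.0, 0.1]
gripper_width: 1.004
```

>>> arm_command(
  xyz=[
    [0,0,0],
  ],
  delta_rot=[
    [0,0,0],
  ],
  grip=[94],
)

```text
time: 7.0
tool_pos: [0.5516, -0.1615, 0.2304]
tool_rot: [0.162, 1.551, -0.169]
force: [0.2, 0.4, -0.3]
gripper_width: 1.0
```

>>> arm_command(
  xyz=[
    [0,0,0],
  ],
  delta_rot=[
    [0,0,0],
  ],
  grip=[94],
)

```text
time: 7.12
tool_pos: [0.5518, -0.1615, 0.2308]
tool_rot: [0.162, 1.55, -0.169]
force: [0.1, 0.0, -0.3]
gripper_width: 1.003
```

```bash
python3 -c "
from h import *
show(W(JIG,(0,0,.069))[0],-12.1)
"
```

```text
t 7.12 pos [ 551.8 -161.5  230.8] jawdeg -12.1 xdir [ 0.014 -0.007 -1.   ] q [-0.41  0.26  1.49 -0.    1.38 -0.19] F [ 0.1  0.  -0.3] w 94.3
  shift mm (now axes) [161.7   2.   -7.6]
  rot tool [-0.     0.015  0.003] rows 0.082462547242845
  shift mm in goal axes [161.8   1.5  -5.2]
```

>>> arm_command(
  xyz=[
    [0,2,-5],
    [40,0,0],
    [40,0,0],
    [0,0,0],
  ],
  delta_rot=[
    [0,0.015,0.003],
    [0,0,0],
    [0,0,0],
    [0,0,0],
  ],
  grip=[94,94,94,94],
)

```text
time: 7.62
tool_pos: [0.5473, -0.1582, 0.15]
tool_rot: [0.165, 1.564, -0.166]
force: [0.5, -1.3, 0.7]
gripper_width: 0.999
```

```bash
python3 -c "
from h import *
show(W(JIG,(0,0,.069))[0],-12.1)
S=snap('side','7')
o,M=st();p=o['tool_pos']
overlay(S,[(p,p+.05*M[:,0]),(p-.047*M[:,2],p+.047*M[:,2])]+box(JIG,(-28,28),(-28,28),(20,120)),(215,340,40,225),3.2,'a2')
"
```

```text
t 7.62 pos [ 547.3 -158.2  150. ] jawdeg -12.09 xdir [-0. -0. -1.] q [-0.4   0.31  1.62 -0.    1.21 -0.19] F [ 0.5 -1.3  0.7] w 93.9
  shift mm (now axes) [81.  -0.8 -0.1]
  rot tool [0. 0. 0.] rows 0.001739852356728468
  shift mm in goal axes [81.  -0.8 -0.1]
```

View pics/a2.png

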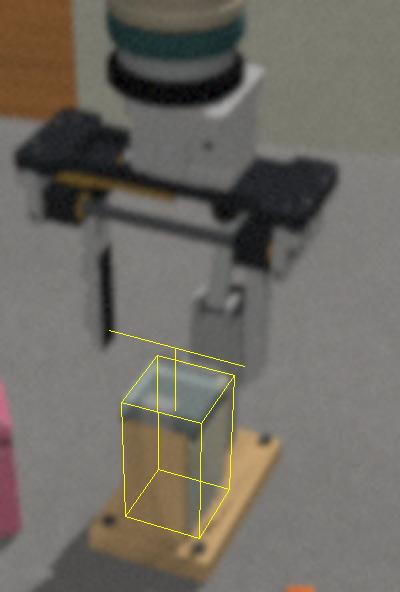

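>>> arm_command(
  xyz=[
    [30,-0.8,0],
    [30,0,0],
    [20,0,0],
    [0,0,0],
  ],
  delta_rot=[
    [0,0,0],
    [0,0,0],
    [0,0,0],
    [0,0,0],
  ],
  grip=[94,94,94,94],
)

```text
time: 8.18
tool_pos: [0.5558, -0.1625, 0.0788]
tool_rot: [0.161, 1.546, -0.17]
force: [-0.4, -0.1, 0.9]
gripper_width: 1.0
```

```bash
python3 -c "
from h import *
show(W(JIG,(0,0,.069))[0],-12.1)
S=snap('side','8')
o,M=st();p=o['tool_pos']
overlay(S,[],(215,340,40,225),3.2,'a2')
"
```

```text
t 8.18 pos [ 555.8 -162.5   78.8] jawdeg -12.08 xdir [ 0.018 -0.008 -1.   ] q [-0.4   0.38  1.71 -0.    1.03 -0.19] F [-0.4 -0.1  0.9] w 94.0
  shift mm (now axes) [ 9.6  1.6 -9.5]
  rot tool [0.    0.019 0.004] rows 0.10353320502369014
  shift mm in goal axes [ 9.8  1.6 -9.3]
```

View pics/a2.png

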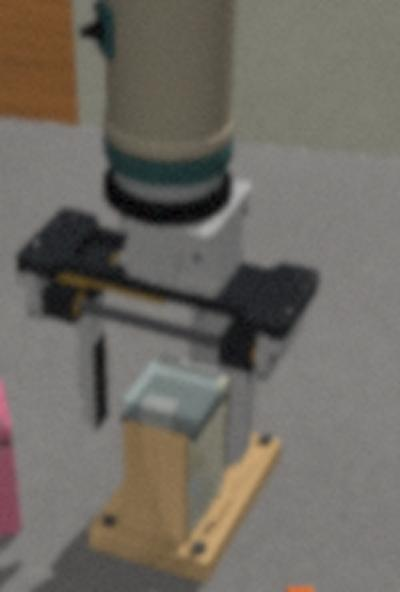

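>>> arm_command(
  xyz=[
    [6,1.5,-7],
    [3,0,-2],
    [0,0,0],
  ],
  delta_rot=[
    [0,0.019,0.004],
    [0,0,0],
    [0,0,0],
  ],
  grip=[94,94,94],
)

```text
time: 8.6
tool_pos: [0.5502, -0.1603, 0.0739]
tool_rot: [0.164, 1.557, -0.167]
force: [0.1, -1.0, -0.3]
gripper_width: 1.003
```

```bash
python3 -c "
from h import *
show(W(JIG,(0,0,.069))[0],-12.1)"
```

```text
t 8.6 pos [ 550.2 -160.3   73.9] jawdeg -12.08 xdir [ 0.007 -0.003 -1.   ] q [-0.41  0.38  1.72  0.    1.03 -0.19] F [ 0.1 -1.  -0.3] w 94.3
  shift mm (now axes) [ 4.9  0.6 -3.4]
  rot tool [0.    0.007 0.001] rows 0.04016283786529713
  shift mm in goal axes [ 4.9  0.6 -3.4]
```

Good enough; a final small correction, then close.

>>> arm_command(
  xyz=[
    [5,0.5,-4],
    [0,0,0],
    [0,0,0],
    [0,0,0],
    [0,0,0],
    [0,0,0],
    [0,0,0],
    [0,0,0],
  ],
  delta_rot=[
    [0,0.008,0.001],
    [0,0,0],
    [0,0,0],
    [0,0,0],
    [0,0,0],
    [0,0,0],
    [0,0,0],
    [0,0,0],
  ],
  grip=[94,94,45,45,45,45,45,45],
  newtons=30,
)

```text
time: 9.6
tool_pos: [0.5474, -0.1593, 0.0691]
tool_rot: [0.165, 1.563, -0.166]
force: [0.2, -0.1, 0.2]
gripper_width: 0.6
```

```bash
python3 -c "
from h import *
show(W(JIG,(0,0,.069))[0],-12.1)"
```

```text
t 9.6 pos [ 547.4 -159.3   69.1] jawdeg -12.09 xdir [ 0.002 -0.001 -1.   ] q [-0.41  0.38  1.73 -0.    1.03 -0.19] F [ 0.2 -0.1  0.2] w 56.4
  shift mm (now axes) [ 0.1  0.2 -0.4]
  rot tool [0.    0.002 0.   ] rows 0.00936469728627877
  shift mm in goal axes [ 0.1  0.2 -0.4]
```

>>> arm_command(
  xyz=[
    [0,0,0],
    [0,0,0],
    [-10,0,0],
    [-25,0,0],
    [-25,0,0],
    [-25,0,0],
    [-25,0,0],
    [-10,0,0],
    [0,0,0],
  ],
  delta_rot=[
    [0,0,0],
    [0,0,0],
    [0,0,0],
    [0,0,0],
    [0,0,0],
    [0,0,0],
    [0,0,0],
    [0,0,0],
    [0,0,0],
  ],
  grip=[45,45,45,45,45,45,45,45,45],
  newtons=35,
)

```text
time: 10.72
tool_pos: [0.5425, -0.1574, 0.1909]
tool_rot: [0.168, 1.575, -0.164]
force: [0.3, -0.0, -4.6]
gripper_width: 0.596
```

```bash
python3 -c "
from h import *
show([.545,0,.18],-90)
S=snap('side','9')
overlay(S,[],(215,340,0,225),2.6,'a2')
"
```

```text
t 10.72 pos [ 542.5 -157.4  190.9] jawdeg -12.08 xdir [-0.01   0.004 -1.   ] q [-0.41  0.28  1.56 -0.    1.32 -0.19] F [ 0.3 -0.  -4.6] w 56.0
  shift mm (now axes) [ 11.4 154.4 -30.4]
  rot tool [ 1.36  -0.01   0.006] rows 7.282443318974821
  shift mm in goal axes [  10.9    2.5 -157.4]
```

View pics/a2.png

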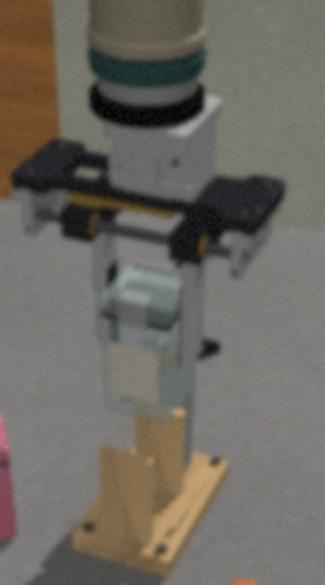

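>>> arm_command(
  xyz=[
    [0,20,-4],
    [0,31,-6],
    [0,31,-6],
    [0,31,-6],
    [0,25,-5],
    [0,12,-3],
    [0,0,0],
  ],
  delta_rot=[
    [0,-0.01,0.006],
    [0,0,0],
    [0,0,0],
    [0,0,0],
    [0,0,0],
    [0,0,0],
    [0,0,0],
  ],
  grip=[45,45,45,45,45,45,45],
)

```text
time: 11.65
tool_pos: [0.5377, 0.0074, 0.1844]
tool_rot: [0.177, 1.58, -0.154]
force: [-1.1, -0.9, -3.9]
gripper_width: 0.595
```

>>> arm_command(
  xyz=[
    [0,0,0],
    [0,0,0],
    [0,0,0],
    [0,0,0],
    [0,0,0],
    [0,0,0],
    [0,0,0],
    [0,0,0],
    [0,0,0],
  ],
  delta_rot=[
    [0.12,0,0],
    [0.17,0,0],
    [0.17,0,0],
    [0.17,0,0],
    [0.17,0,0],
    [0.17,0,0],
    [0.17,0,0],
    [0.12,0,0],
    [0,0,0],
  ],
  grip=[45,45,45,45,45,45,45,45,45],
)

```text
time: 12.78
tool_pos: [0.5363, -0.0012, 0.1817]
tool_rot: [1.171, 1.254, -1.179]
force: [0.2, -0.4, -3.1]
gripper_width: 0.591
```

```bash
python3 -c "
from h import *
show([.545,0,.054],-90)"
```

```text
t 12.78 pos [536.3  -1.2 181.7] jawdeg -87.05 xdir [-0.018  0.011 -1.   ] q [-0.14  0.25  1.63  0.01  1.29  1.38] F [ 0.2 -0.4 -3.1] w 55.5
  shift mm (now axes) [127.5  11.    0.7]
  rot tool [ 0.052 -0.011  0.018] rows 0.29794171306885203
  shift mm in goal axes [127.7   8.7  -1.2]
```

>>> arm_command(
  xyz=[
    [0,8,0],
    [25,0,0],
    [30,0,0],
    [25,0,0],
    [15,0,0],
    [5,0,0],
    [0,0,0],
  ],
  delta_rot=[
    [0.052,-0.011,0.018],
    [0,0,0],
    [0,0,0],
    [0,0,0],
    [0,0,0],
    [0,0,0],
    [0,0,0],
  ],
  grip=[45,45,45,45,45,45,45],
)

```text
time: 13.65
tool_pos: [0.5462, -0.0047, 0.0796]
tool_rot: [1.204, 1.208, -1.203]
force: [0.4, -0.2, -3.5]
gripper_width: 0.594
```

```bash
python3 -c "
from h import *
show([.545,0,.052],-90)"
```

```text
t 13.65 pos [546.2  -4.7  79.6] jawdeg -89.63 xdir [ 0.004 -0.002 -1.   ] q [-0.13  0.34  1.77 -0.    1.03  1.43] F [ 0.4 -0.2 -3.5] w 55.8
  shift mm (now axes) [27.6 -1.3 -4.8]
  rot tool [ 0.006  0.003 -0.004] rows 0.042049032028128604
  shift mm in goal axes [27.6 -1.2 -4.7]
```

>>> arm_command(
  xyz=[
    [10,0,0],
    [8,0,0],
    [4,0,0],
    [2,0,0],
    [0,0,0],
    [0,0,0],
  ],
  delta_rot=[
    [0.006,0.003,-0.004],
    [0,0,0],
    [0,0,0],
    [0,0,0],
    [0,0,0],
    [0,0,0],
  ],
  grip=[45,45,45,45,45,45],
)

```text
time: 14.4
tool_pos: [0.5481, -0.0049, 0.0559]
tool_rot: [1.21, 1.207, -1.206]
force: [-0.4, -0.2, -4.0]
gripper_width: 0.597
```

```bash
python3 -c "
from h import *
show([.545,0,.050],-90)"
```

```text
t 14.4 pos [548.1  -4.9  55.9] jawdeg -89.96 xdir [ 0.004  0.    -1.   ] q [-0.14  0.37  1.8   0.    0.97  1.43] F [-0.4 -0.2 -4. ] w 56.1
  shift mm (now axes) [ 5.9 -3.1 -4.9]
  rot tool [ 0.001 -0.    -0.004] rows 0.020462262263770657
  shift mm in goal axes [ 5.9 -3.1 -4.9]
```

>>> arm_command(
  xyz=[
    [3,0,0],
    [2,0,0],
    [1,0,0],
    [0,0,0],
    [0,0,0],
  ],
  delta_rot=[
    [0,0,-0.004],
    [0,0,0],
    [0,0,0],
    [0,0,0],
    [0,0,0],
  ],
  grip=[45,45,45,45,45],
)

```text
time: 15.02
tool_pos: [0.5484, -0.0049, 0.0498]
tool_rot: [1.209, 1.209, -1.208]
force: [-0.2, -0.2, -3.1]
gripper_width: 0.593
```

```bash
python3 -c "
from h import *
show([.545,0,.049],-90)"
```

```text
t 15.03 pos [548.4  -4.9  49.8] jawdeg -89.95 xdir [ 0.  0. -1.] q [-0.14  0.38  1.8   0.    0.96  1.43] F [-0.2 -0.2 -3.1] w 55.8
  shift mm (now axes) [ 0.8 -3.4 -4.9]
  rot tool [ 0.001 -0.    -0.   ] rows 0.004463281882701514
  shift mm in goal axes [ 0.8 -3.4 -4.9]
```

>>> arm_command(
  xyz=[
    [1,0,0],
    [1,0,0],
    [0,0,0],
  ],
  delta_rot=[
    [0,0,0],
    [0,0,0],
    [0,0,0],
  ],
  grip=[45,45,45],
)

```text
time: 15.4
tool_pos: [0.5487, -0.005, 0.0493]
tool_rot: [1.209, 1.209, -1.208]
force: [0.0, 0.2, -3.8]
gripper_width: 0.594
```

>>> arm_command(
  xyz=[
    [2,0,0],
    [2,0,0],
    [0,0,0],
  ],
  delta_rot=[
    [0,0,0],
    [0,0,0],
    [0,0,0],
  ],
  grip=[45,45,45],
)

```text
time: 15.78
tool_pos: [0.5491, -0.005, 0.0494]
tool_rot: [1.21, 1.207, -1.207]
force: [-0.4, -0.1, -3.3]
gripper_width: 0.595
```

>>> arm_command(
  xyz=[
    [4,0,0],
  ],
  delta_rot=[
    [0,0,0],
  ],
  grip=[45],
)

```text
time: 15.9
tool_pos: [0.5499, -0.0052, 0.0489]
tool_rot: [1.211, 1.205, -1.205]
force: [-9.7, 0.3, 42.8]
gripper_width: 0.596
```

```bash
python3 -c "
from h import *
show([.545,0,.049],-90)
S=snap('side','10')
overlay(S,[],(200,360,60,260),3,'a2')
"
```

```text
t 15.9 pos [549.9  -5.2  48.9] jawdeg -89.98 xdir [ 0.005 -0.001 -1.   ] q [-0.14  0.38  1.8   0.    0.96  1.43] F [-9.7  0.3 42.8] w 56.0
  shift mm (now axes) [-0.2 -4.9 -5.2]
  rot tool [ 0.     0.001 -0.005] rows 0.027471962230962457
  shift mm in goal axes [-0.1 -4.9 -5.2]
```

View pics/a2.png

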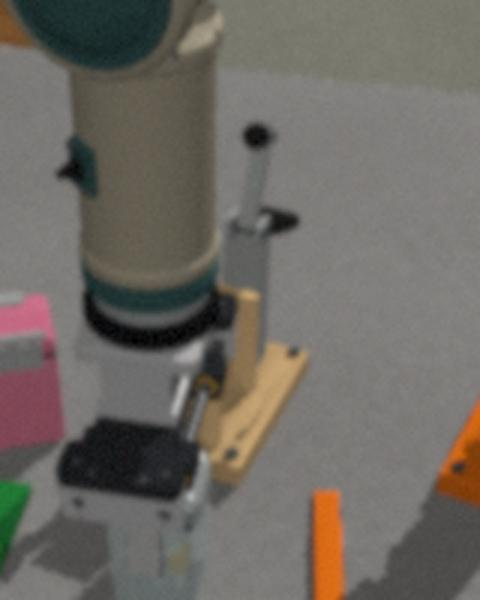

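>>> arm_command(
  xyz=[
    [0,0,0],
    [0,0,0],
    [0,0,0],
    [0,0,0],
    [0,0,0],
    [0,0,0],
    [0,0,0],
    [0,0,0],
  ],
  delta_rot=[
    [0,0,0],
    [0,0,0],
    [0,0,0],
    [0,0,0],
    [0,0,0],
    [0,0,0],
    [0,0,0],
    [0,0,0],
  ],
  grip=[56,70,90,90,90,90,90,90],
)

```text
time: 16.95
tool_pos: [0.5512, -0.0054, 0.0483]
tool_rot: [1.212, 1.203, -1.204]
force: [-0.2, -0.1, 0.1]
gripper_width: 0.955
```

```bash
python3 -c "
from h import *
show([.549,-.0050,.17],-90)
"
```

```text
t 16.95 pos [551.2  -5.4  48.3] jawdeg -89.98 xdir [ 0.007 -0.001 -1.   ] q [-0.14  0.38  1.8   0.    0.95  1.43] F [-0.2 -0.1  0.1] w 89.8
  shift mm (now axes) [-121.7   -1.3   -0.2]
  rot tool [ 0.     0.001 -0.007] rows 0.039715976704093395
  shift mm in goal axes [-121.7   -2.2   -0.4]
```

>>> arm_command(
  xyz=[
    [-10,0,0],
    [-30,0,0],
    [-40,0,0],
    [-35,0,0],
    [-15,0,0],
    [0,0,0],
  ],
  delta_rot=[
    [0,0.001,-0.007],
    [0,0,0],
    [0,0,0],
    [0,0,0],
    [0,0,0],
    [0,0,0],
  ],
  grip=[94,94,94,94,94,94],
)

```text
time: 17.7
tool_pos: [0.5519, -0.0055, 0.1859]
tool_rot: [1.21, 1.208, -1.207]
force: [-0.1, -0.5, -0.9]
gripper_width: 1.002
```

>>> arm_command(
  xyz=[
    [0,0,0],
    [0,0,0],
    [0,0,0],
    [0,0,0],
    [0,0,0],
    [0,0,0],
    [0,0,0],
    [0,0,0],
    [0,0,0],
    [0,0,0],
  ],
  delta_rot=[
    [-0.15,0,0],
    [-0.18,0,0],
    [-0.18,0,0],
    [-0.18,0,0],
    [-0.18,0,0],
    [-0.18,0,0],
    [-0.18,0,0],
    [-0.18,0,0],
    [-0.1,0,0],
    [0,0,0],
  ],
  grip=[94,94,94,94,94,94,94,94,94,94],
)

```text
time: 18.95
tool_pos: [0.5464, -0.0048, 0.1784]
tool_rot: [0.01, 1.584, -0.007]
force: [0.5, 0.3, -0.2]
gripper_width: 1.004
```

```bash
python3 -c "
from h import *
show([.549,-.0050,.17],0)
S=snap('side','11')
B=dict(o=np.array([.549,-.005,0]),a=np.pi)
overlay(S,box(B,(-28,28),(-28,28),(0,100)),(200,360,60,260),3,'a2')
"
```

```text
t 18.95 pos [546.4  -4.8 178.4] jawdeg -0.62 xdir [-0.013  0.002 -1.   ] q [-0.14  0.26  1.61  0.    1.28 -0.13] F [ 0.5  0.3 -0.2] w 94.3
  shift mm (now axes) [ 8.4 -0.2  2.7]
  rot tool [-0.011 -0.013 -0.002] rows 0.09264394912678126
  shift mm in goal axes [ 8.4 -0.2  2.6]
```

View pics/a2.png

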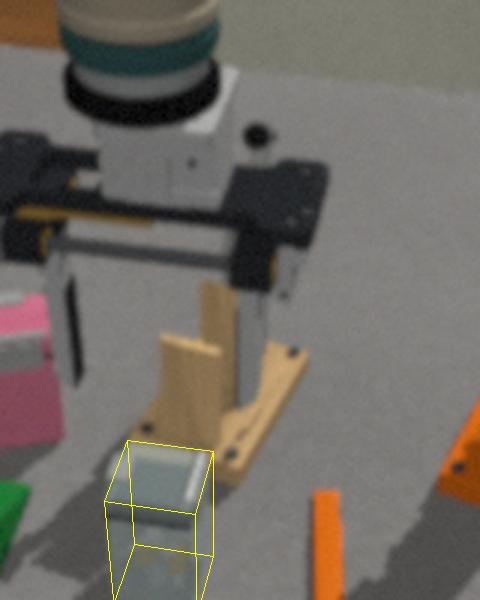

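>>> arm_command(
  xyz=[
    [0,0,2.5],
    [20,0,0],
    [30,0,0],
    [30,0,0],
    [20,0,0],
    [10,0,0],
    [0,0,0],
  ],
  delta_rot=[
    [-0.011,-0.013,-0.002],
    [0,0,0],
    [0,0,0],
    [0,0,0],
    [0,0,0],
    [0,0,0],
    [0,0,0],
  ],
  grip=[94,94,94,94,94,94,94],
)

```text
time: 19.88
tool_pos: [0.5505, -0.0049, 0.0659]
tool_rot: [0.003, 1.566, -0.004]
force: [-0.3, -0.0, 0.3]
gripper_width: 1.001
```

```bash
python3 -c "
from h import *
show([.549,-.0050,.035],0)
"
```

```text
t 19.88 pos [550.5  -4.9  65.9] jawdeg -0.25 xdir [ 0.005 -0.001 -1.   ] q [-0.14  0.36  1.78 -0.    1.   -0.13] F [-0.3 -0.   0.3] w 94.1
  shift mm (now axes) [30.8 -0.1 -1.6]
  rot tool [-0.004  0.005  0.001] rows 0.035669661175671434
  shift mm in goal axes [30.9 -0.1 -1.5]
```

>>> arm_command(
  xyz=[
    [14,0,-1.5],
    [10,0,0],
    [5,0,0],
    [1,0,0],
    [0,0,0],
  ],
  delta_rot=[
    [-0.004,0.005,0.001],
    [0,0,0],
    [0,0,0],
    [0,0,0],
    [0,0,0],
  ],
  grip=[94,94,94,94,94],
)

```text
time: 20.5
tool_pos: [0.5506, -0.0051, 0.0356]
tool_rot: [0.0, 1.567, -0.0]
force: [1.1, 0.9, -0.3]
gripper_width: 1.001
```

```bash
python3 -c "
from h import *
show([.549,-.0050,.035],0)
"
```

```text
t 20.5 pos [550.6  -5.1  35.6] jawdeg -0.02 xdir [ 0.004 -0.    -1.   ] q [-0.14  0.4   1.81  0.    0.93 -0.14] F [ 1.1  0.9 -0.3] w 94.1
  shift mm (now axes) [ 0.6  0.1 -1.6]
  rot tool [-0.     0.004  0.   ] rows 0.019365953807272004
  shift mm in goal axes [ 0.6  0.1 -1.6]
```

>>> arm_command(
  xyz=[
    [0,0,-1.5],
    [0,0,0],
    [0,0,0],
    [0,0,0],
    [0,0,0],
    [0,0,0],
    [0,0,0],
    [0,0,0],
    [0,0,0],
  ],
  delta_rot=[
    [0,0.004,0],
    [0,0,0],
    [0,0,0],
    [0,0,0],
    [0,0,0],
    [0,0,0],
    [0,0,0],
    [0,0,0],
    [0,0,0],
  ],
  grip=[94,60,45,45,45,45,45,45,45],
  newtons=35,
)

```text
time: 21.62
tool_pos: [0.5497, -0.0052, 0.0365]
tool_rot: [-0.0, 1.57, -0.001]
force: [0.1, -0.3, -0.9]
gripper_width: 0.592
```

```bash
python3 -c "
from h import *
show([.549,-.0050,.18],0)
"
```

```text
t 21.62 pos [549.7  -5.2  36.5] jawdeg -0.01 xdir [ 0.001 -0.    -1.   ] q [-0.14  0.4   1.81 -0.    0.93 -0.14] F [ 0.1 -0.3 -0.9] w 55.6
  shift mm (now axes) [-1.435e+02  1.000e-01 -6.000e-01]
  rot tool [-0.     0.001  0.   ] rows 0.007054128922119448
  shift mm in goal axes [-143.5    0.2   -0.7]
```

>>> arm_command(
  xyz=[
    [0,0,0],
    [-10,0,0],
    [-30,0,0],
    [-35,0,0],
    [-35,0,0],
    [-35,0,0],
    [-35,0,0],
    [-20,0,0],
    [0,0,0],
  ],
  delta_rot=[
    [0,0,0],
    [0,0,0],
    [0,0,0],
    [0,0,0],
    [0,0,0],
    [0,0,0],
    [0,0,0],
    [0,0,0],
    [0,0,0],
  ],
  grip=[45,45,45,45,45,45,45,45,45],
)

```text
time: 22.75
tool_pos: [0.5455, -0.0046, 0.2419]
tool_rot: [0.001, 1.579, 0.0]
force: [-0.3, 0.7, -3.6]
gripper_width: 0.595
```

>>> arm_command(
  xyz=[
    [0,0,0],
    [0,0,0],
    [0,0,0],
    [0,0,0],
    [0,0,0],
    [0,0,0],
    [0,0,0],
    [0,0,0],
    [0,0,0],
    [0,0,0],
  ],
  delta_rot=[
    [0.12,0,0],
    [0.17,0,0],
    [0.17,0,0],
    [0.17,0,0],
    [0.17,0,0],
    [0.17,0,0],
    [0.17,0,0],
    [0.17,0,0],
    [0.12,0,0],
    [0,0,0],
  ],
  grip=[45,45,45,45,45,45,45,45,45,45],
)

```text
time: 24.0
tool_pos: [0.5345, -0.0031, 0.2265]
tool_rot: [1.126, 1.285, -1.164]
force: [-0.3, -0.1, -3.0]
gripper_width: 0.597
```

```bash
python3 -c "
from h import *
show([.511,.219,.245],-84.2)
"
```

```text
t 24.0 pos [534.5  -3.1 226.5] jawdeg -84.63 xdir [-0.038  0.005 -0.999] q [-0.14  0.23  1.54 -0.    1.41  1.34] F [-0.3 -0.1 -3. ] w 56.1
  shift mm (now axes) [ -16.5   -3.2 -223.4]
  rot tool [-0.007 -0.009  0.038] rows 0.21059741741855856
  shift mm in goal axes [ -18.5   -0.9 -223.3]
```

>>> arm_command(
  xyz=[
    [-15,0,0],
    [-5,0,0],
    [0,0,-30],
    [0,0,-40],
    [0,0,-40],
    [0,0,-40],
    [0,0,-35],
    [0,0,-20],
    [0,0,-8],
    [0,0,0],
  ],
  delta_rot=[
    [-0.007,-0.009,0.038],
    [0,0,0],
    [0,0,0],
    [0,0,0],
    [0,0,0],
    [0,0,0],
    [0,0,0],
    [0,0,0],
    [0,0,0],
    [0,0,0],
  ],
  grip=[45,45,45,45,45,45,45,45,45,45],
)

```text
time: 25.25
tool_pos: [0.5122, 0.2143, 0.2516]
tool_rot: [1.133, 1.25, -1.122]
force: [-0.6, -0.0, -3.6]
gripper_width: 0.594
```

```bash
python3 -c "
from h import *
show([.511,.219,.245],-84.2)
"
```

```text
t 25.25 pos [512.2 214.3 251.6] jawdeg -83.77 xdir [ 0.01 -0.   -1.  ] q [ 0.27  0.22  1.49 -0.    1.42  1.74] F [-0.6 -0.  -3.6] w 55.9
  shift mm (now axes) [ 6.6 -0.7 -4.9]
  rot tool [ 0.007  0.001 -0.01 ] rows 0.06881570937152304
  shift mm in goal axes [ 6.6 -0.7 -4.8]
```

>>> arm_command(
  xyz=[
    [4,-0.5,-5],
    [0,0,0],
    [0,0,0],
  ],
  delta_rot=[
    [0.007,0.001,-0.01],
    [0,0,0],
    [0,0,0],
  ],
  grip=[45,45,45],
)

```text
time: 25.62
tool_pos: [0.5116, 0.2173, 0.2474]
tool_rot: [1.135, 1.253, -1.137]
force: [-0.0, -0.2, -4.2]
gripper_width: 0.594
```

```bash
python3 -c "
from h import *
show([.511,.219,.245],-84.2)
S=snap('side','12');T=snap('top','12')
o,M=st();p=o['tool_pos']
B=dict(o=np.array([p[0],p[1],p[2]-.0365]),a=np.arctan2(-M[1,2],-M[0,2]))
sp=box(B,(-28,28),(-28,28),(0,100))+box(PAD,(-33,33),(-31,31),(0,3))
overlay(S,sp,(120,360,160,410),2.4,'a2')
overlay(T,sp,(130,290,110,280),3.5,'a1')
"
```

```text
t 25.62 pos [511.6 217.3 247.4] jawdeg -84.33 xdir [-0.    -0.002 -1.   ] q [ 0.28  0.23  1.48 -0.    1.43  1.75] F [-0.  -0.2 -4.2] w 55.8
  shift mm (now axes) [ 2.4 -0.4 -1.8]
  rot tool [-0.002  0.002  0.   ] rows 0.014736025618969
  shift mm in goal axes [ 2.4 -0.4 -1.8]
```

View pics/a2.png

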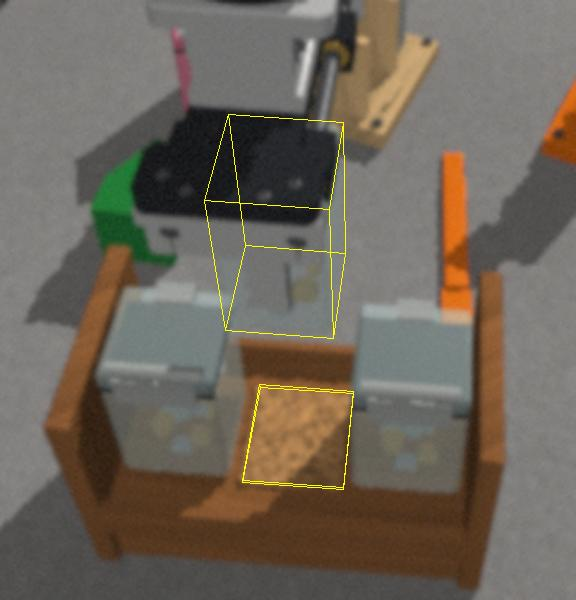

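View pics/a1.png

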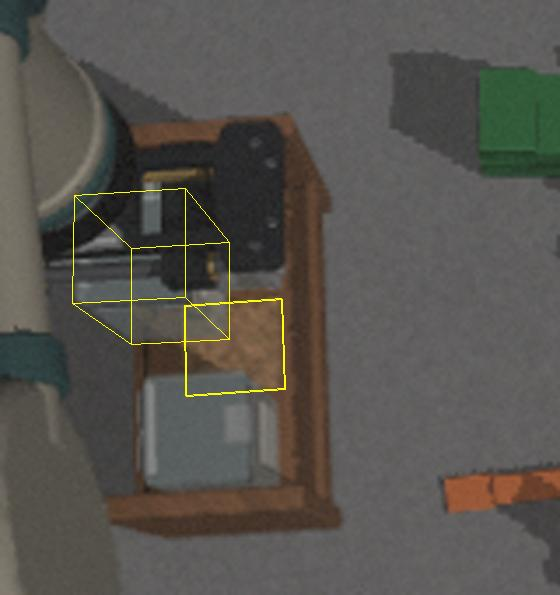

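```bash
python3 -c "
from h import *
S=load('side','12');T=load('top','12')
overlay(S,[],(195,285,225,335),5.4,'a2')
o,M=st();p=o['tool_pos']
B=dict(o=np.array([p[0],p[1],p[2]-.0365]),a=np.arctan2(-M[1,2],-M[0,2]))
sp=box(B,(-28,28),(-28,28),(0,100))
overlay(T,sp,(145,215,155,220),8,'a1')
overlay(S,sp,(195,285,225,335),5.4,'a3')
"
```

```text
(no output)
```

View pics/a2.png

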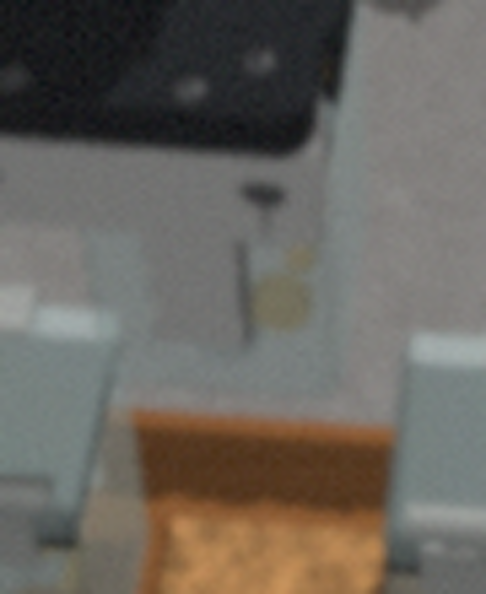

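View pics/a3.png

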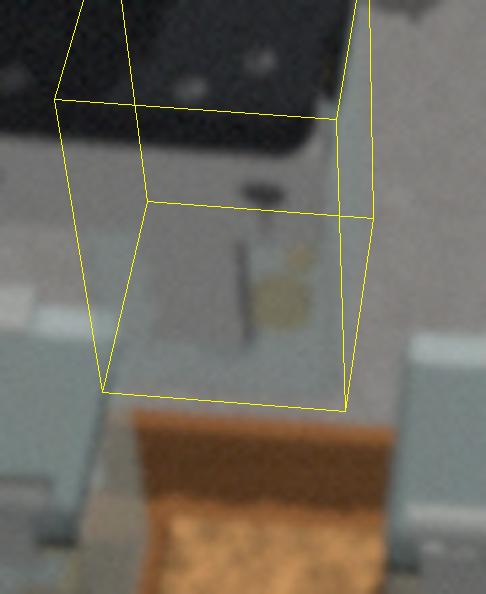

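View pics/a1.png

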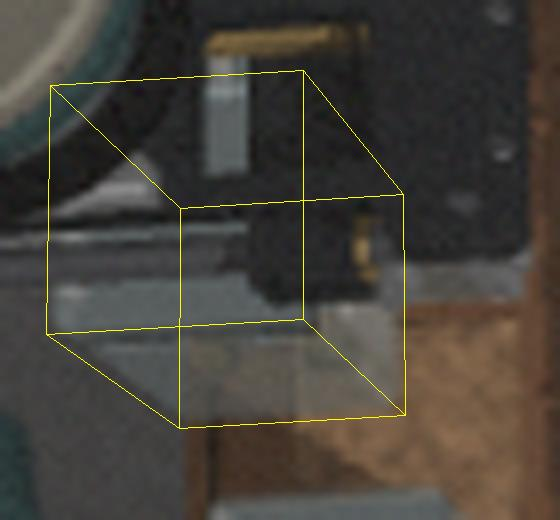

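>>> arm_command(
  xyz=[
    [10,-0.4,-1.8],
    [10,0,0],
    [8,0,0],
    [2,0,0],
    [0,0,0],
  ],
  delta_rot=[
    [-0.002,0.002,0],
    [0,0,0],
    [0,0,0],
    [0,0,0],
    [0,0,0],
  ],
  grip=[45,45,45,45,45],
)

```text
time: 26.35
tool_pos: [0.5104, 0.2188, 0.2144]
tool_rot: [1.134, 1.257, -1.136]
force: [-0.5, -0.0, -3.4]
gripper_width: 0.594
```

```bash
python3 -c "
from h import *
show([.511,.219,.15],-84.2)
"
```

```text
t 26.35 pos [510.4 218.8 214.4] jawdeg -84.23 xdir [-0.002  0.    -1.   ] q [0.28 0.25 1.54 0.   1.35 1.75] F [-0.5 -0.  -3.4] w 55.9
  shift mm (now axes) [64.4  0.8 -0.1]
  rot tool [-0.    -0.     0.002] rows 0.010876474367577719
  shift mm in goal axes [64.4  0.6 -0.1]
```

Underside now ~0.178, just above the neighbours. Check alignment between them.

```bash
python3 -c "
from h import *
S=snap('side','13');T=snap('top','13')
o,M=st();p=o['tool_pos']
B=dict(o=np.array([p[0],p[1],p[2]-.0365]),a=np.arctan2(-M[1,2],-M[0,2]))
sp=box(B,(-28,28),(-28,28),(0,0))
overlay(S,sp,(160,325,225,365),4.6,'a3')
overlay(T,sp,(140,240,130,275),4,'a1')
"
```

```text
(no output)
```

View pics/a3.png

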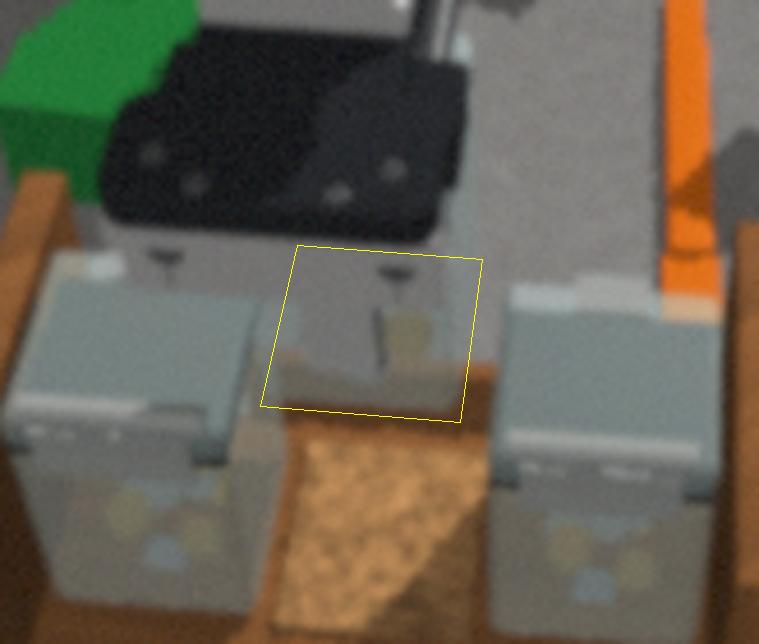

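View pics/a1.png

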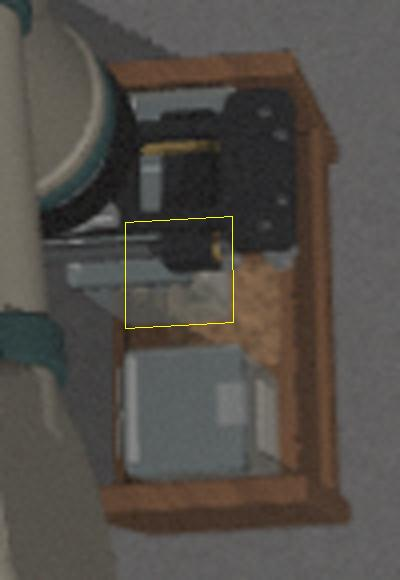

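>>> arm_command(
  xyz=[
    [6,0.6,0],
    [7,0,0],
    [7,0,0],
    [7,0,0],
    [4,0,0],
    [0,0,0],
  ],
  delta_rot=[
    [0,0,0.002],
    [0,0,0],
    [0,0,0],
    [0,0,0],
    [0,0,0],
    [0,0,0],
  ],
  grip=[45,45,45,45,45,45],
)

```text
time: 27.2
tool_pos: [0.5113, 0.219, 0.1817]
tool_rot: [1.135, 1.255, -1.134]
force: [0.2, -0.4, -3.0]
gripper_width: 0.597
```

```bash
python3 -c "
from h import *
show([.511,.219,.15],-84.2)
"
```

```text
t 27.2 pos [511.3 219.  181.7] jawdeg -84.22 xdir [ 0.001  0.001 -1.   ] q [0.28 0.27 1.6  0.   1.27 1.75] F [ 0.2 -0.4 -3. ] w 56.1
  shift mm (now axes) [31.7 -0.3 -0. ]
  rot tool [-0.    -0.001 -0.001] rows 0.006383265062342099
  shift mm in goal axes [31.7 -0.3 -0.1]
```

>>> arm_command(
  xyz=[
    [7,0,0],
    [9,0,0],
    [9,0,0],
    [9,0,0],
    [7,0,0],
    [3,0,0],
    [0,0,0],
  ],
  delta_rot=[
    [0,0,0],
    [0,0,0],
    [0,0,0],
    [0,0,0],
    [0,0,0],
    [0,0,0],
    [0,0,0],
  ],
  grip=[45,45,45,45,45,45,45],
)

```text
time: 28.08
tool_pos: [0.5114, 0.219, 0.1344]
tool_rot: [1.135, 1.255, -1.134]
force: [0.2, 0.1, -3.5]
gripper_width: 0.597
```

```bash
python3 -c "
from h import *
show([.511,.219,.1],-84.2)
S=snap('side','14')
o,M=st();p=o['tool_pos']
B=dict(o=np.array([p[0],p[1],p[2]-.0365]),a=np.arctan2(-M[1,2],-M[0,2]))
sp=box(B,(-28,28),(-28,28),(0,0))
overlay(S,sp,(160,325,225,365),4.6,'a3')
"
```

```text
t 28.07 pos [511.4 219.  134.4] jawdeg -84.22 xdir [ 0.001  0.001 -1.   ] q [0.28 0.3  1.67 0.   1.17 1.75] F [ 0.2  0.1 -3.5] w 56.1
  shift mm (now axes) [34.4 -0.4 -0. ]
  rot tool [-0.    -0.    -0.001] rows 0.005617069011154413
  shift mm in goal axes [34.4 -0.4 -0. ]
```

View pics/a3.png

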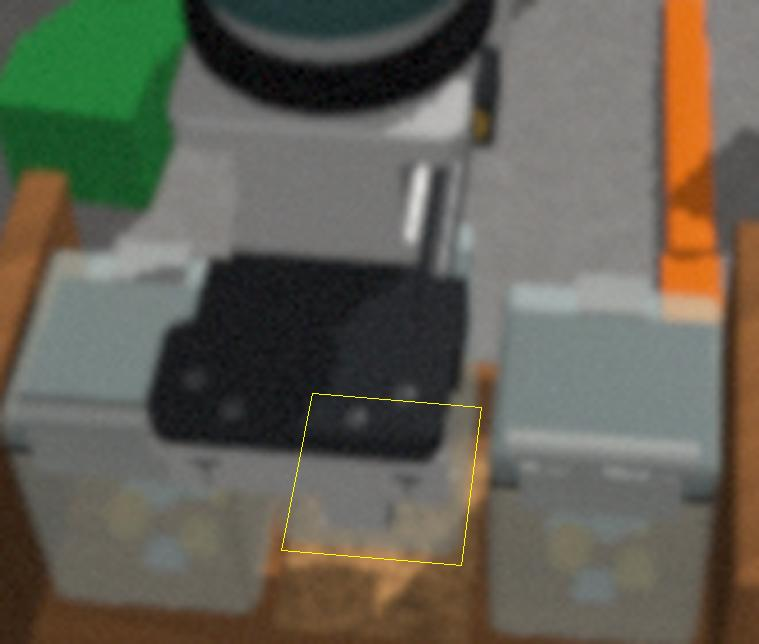

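>>> arm_command(
  xyz=[
    [6,0,0],
    [8,0,0],
    [7,0,0],
    [5,0,0],
    [2,0,0],
    [0,0,0],
  ],
  delta_rot=[
    [0,0,0],
    [0,0,0],
    [0,0,0],
    [0,0,0],
    [0,0,0],
    [0,0,0],
  ],
  grip=[45,45,45,45,45,45],
)

```text
time: 28.88
tool_pos: [0.5119, 0.2191, 0.105]
tool_rot: [1.136, 1.254, -1.133]
force: [1.0, -0.3, -3.3]
gripper_width: 0.596
```

```bash
python3 -c "
from h import *
show([.511,.219,.0995],-84.2)
"
```

```text
t 28.88 pos [511.9 219.1 105. ] jawdeg -84.22 xdir [ 0.002  0.001 -1.   ] q [0.28 0.33 1.71 0.   1.1  1.75] F [ 1.  -0.3 -3.3] w 56.0
  shift mm (now axes) [ 5.5 -0.9  0.1]
  rot tool [-0.    -0.001 -0.002] rows 0.011253144569545409
  shift mm in goal axes [ 5.5 -0.9  0.1]
```

>>> arm_command(
  xyz=[
    [2,-0.8,0],
    [2,0,0],
    [1,0,0],
  ],
  delta_rot=[
    [0,-0.001,-0.002],
    [0,0,0],
    [0,0,0],
  ],
  grip=[45,45,45],
)

```text
time: 29.25
tool_pos: [0.5115, 0.2192, 0.1002]
tool_rot: [1.135, 1.254, -1.134]
force: [-0.3, -0.0, -3.4]
gripper_width: 0.594
```

>>> arm_command(
  xyz=[
    [1,0,0],
  ],
  delta_rot=[
    [0,0,0],
  ],
  grip=[45],
)

```text
time: 29.38
tool_pos: [0.5116, 0.2193, 0.0995]
tool_rot: [1.135, 1.254, -1.134]
force: [-1.9, -1.3, 2.0]
gripper_width: 0.593
```

>>> arm_command(
  xyz=[
    [0.7,0,0],
    [0,0,0],
    [0,0,0],
    [0,0,0],
    [0,0,0],
    [0,0,0],
    [0,0,0],
  ],
  delta_rot=[
    [0,0,0],
    [0,0,0],
    [0,0,0],
    [0,0,0],
    [0,0,0],
    [0,0,0],
    [0,0,0],
  ],
  grip=[45,58,70,90,90,90,90],
)

```text
time: 30.25
tool_pos: [0.5132, 0.2197, 0.1005]
tool_rot: [1.138, 1.252, -1.13]
force: [0.6, 0.4, -0.0]
gripper_width: 0.957
```

```bash
python3 -c "
from h import *
show([.511,.219,.25],-84.2)
"
```

```text
t 30.25 pos [513.2 219.7 100.5] jawdeg -84.22 xdir [ 0.005  0.001 -1.   ] q [ 0.28  0.33  1.72 -0.    1.08  1.75] F [ 0.6  0.4 -0. ] w 89.9
  shift mm (now axes) [-149.6   -1.5    0.4]
  rot tool [-0.    -0.001 -0.006] rows 0.029893101066804893
  shift mm in goal axes [-149.5   -2.3    0.5]
```

Released; retreat straight up slowly at first.

>>> arm_command(
  xyz=[
    [-6,-1.5,0],
    [-15,0,0],
    [-20,0,0],
    [-25,0,0],
    [-30,0,0],
    [-35,0,0],
    [-35,0,0],
    [-20,0,0],
    [0,0,0],
  ],
  delta_rot=[
    [0,-0.001,-0.006],
    [0,0,0],
    [0,0,0],
    [0,0,0],
    [0,0,0],
    [0,0,0],
    [0,0,0],
    [0,0,0],
    [0,0,0],
  ],
  grip=[92,92,92,92,92,92,92,92,92],
)

```text
time: 31.38
tool_pos: [0.5123, 0.2199, 0.3012]
tool_rot: [1.139, 1.251, -1.128]
force: [-0.4, -0.3, -0.2]
gripper_width: 0.978
```

```bash
python3 -c "
from h import *
show([.3,-.2,.3],-84.2)
S=snap('side','15')
sp=box(dict(o=PAD['o'],a=np.radians(95.8)),(-28,28),(-28,28),(3,103))
overlay(S,sp,(140,340,225,375),4,'a3')
overlay(S,[],(140,400,60,375),1.9,'a4')
"
```

```text
t 31.38 pos [512.3 219.9 301.2] jawdeg -84.22 xdir [ 0.008  0.002 -1.   ] q [ 0.28  0.21  1.38 -0.    1.54  1.75] F [-0.4 -0.3 -0.2] w 91.9
  shift mm (now axes) [  -1.3 -253.5  396.3]
  rot tool [-0.    -0.001 -0.008] rows 0.04215571675818321
  shift mm in goal axes [   1.2 -253.6  396.3]
```

View pics/a3.png

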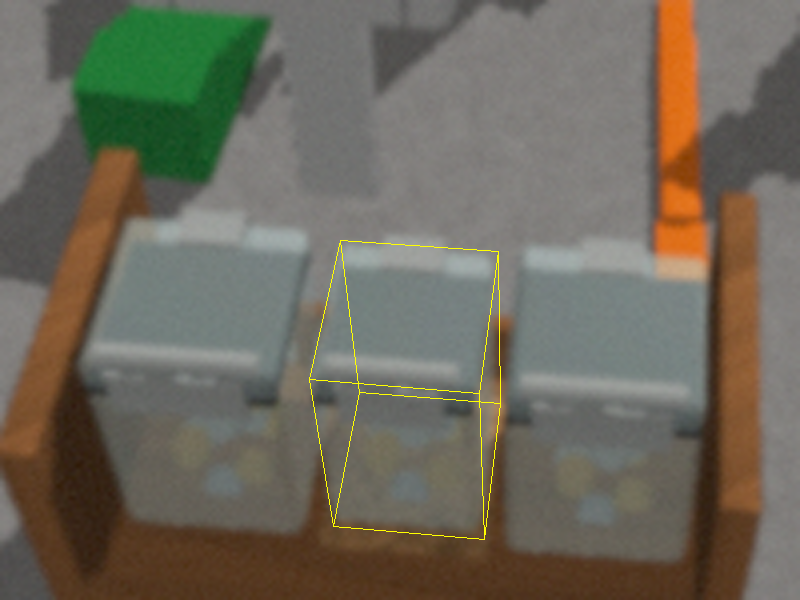

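>>> arm_command(
  xyz=[
    [0,-15,20],
    [0,-30,45],
    [0,-30,45],
    [0,-30,45],
    [0,-30,45],
    [0,-20,30],
    [0,0,0],
  ],
  delta_rot=[
    [0,0,-0.008],
    [0,0,0],
    [0,0,0],
    [0,0,0],
    [0,0,0],
    [0,0,0],
    [0,0,0],
  ],
  grip=[92,92,92,92,92,92,92],
)

```text
time: 32.3
tool_pos: [0.3659, -0.0358, 0.293]
tool_rot: [1.122, 1.268, -1.152]
force: [1.0, -0.4, 0.2]
gripper_width: 0.976
```

```bash
python3 -c "
from h import *
show()
T=snap('top','16');S=snap('side','16')
sp=box(dict(o=PAD['o'],a=np.radians(95.8)),(-28,28),(-28,28),(3,103))+box(PAD,(-33,33),(-31,31),(3,3))
overlay(T,sp,(150,235,135,270),4.4,'a1')
overlay(S,[],(0,560,0,420),1.3,'a4')
"
```

```text
t 32.3 pos [365.9 -35.8 293. ] jawdeg -84.26 xdir [-0.022 -0.004 -1.   ] q [-0.28 -0.07  1.71 -0.01  1.52  1.19] F [ 1.  -0.4  0.2] w 91.8
```

View pics/a1.png

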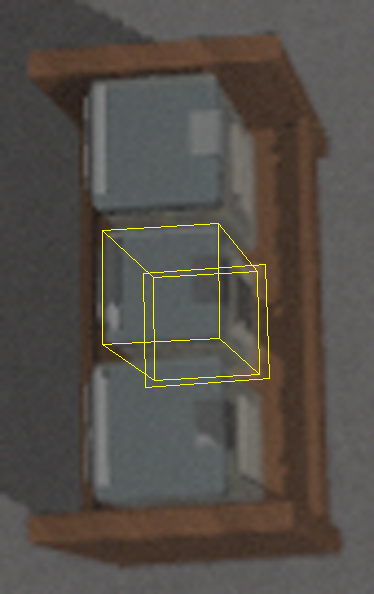

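View pics/a4.png

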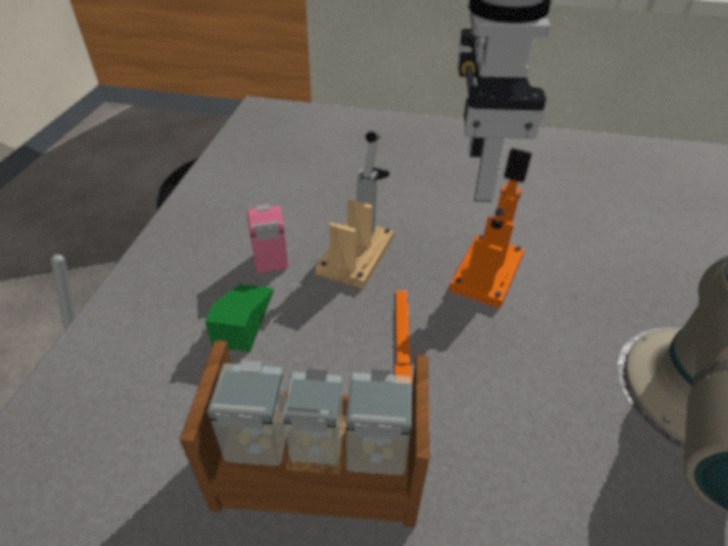

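>>> arm_command(
  xyz=[
    [0,0,0],
    [0,0,0],
    [0,0,0],
  ],
  delta_rot=[
    [0,0,0],
    [0,0,0],
    [0,0,0],
  ],
  grip=[92,92,92],
)

```text
time: 32.78
tool_pos: [0.3681, -0.032, 0.2925]
tool_rot: [1.119, 1.274, -1.146]
force: [0.8, -0.0, 0.4]
gripper_width: 0.98
```

```bash
python3 -c "
from h import *
show()
print(env.sign_off())"
```

```text
t 32.77 pos [368.1 -32.  292.5] jawdeg -83.84 xdir [-0.022 -0.002 -1.   ] q [-0.27 -0.07  1.71 -0.01  1.52  1.2 ] F [ 0.8 -0.   0.4] w 92.1
the job is handed in; nothing more can be done
None
```

The jar is standing on the cork pad with its label facing out over the shelf's front, and the job is handed in at 32.8 s of the 67 s allowed. I got no verdict back.

What I did:
1. Pushed the clamp paddle over with the closed fingers until the clamp fell fully open.
2. Gripped the jar on its ±y faces, lifted it about 120 mm straight up and stood it on the open bench.
3. Let go, turned the jaws 90° and took it again by its label and hinge faces.
4. Turned it about 84° in the air, lowered it between its neighbours, let go and backed off.

Last checks:
- **Placing:** In both pictures the jar stands upright, centred between the neighbours to within about 2 mm, and its lid is square to theirs. Its clip is on the same side as theirs, towards the front.
- **Clamp:** The final side picture shows it still open. An earlier measurement of its foot and paddle fitted about 2 rad, its fully open stop.
- **Bystanders:** The larger jars, the trim tool and the chock look unmoved in the pictures.
- **Arm:** It is clear of everything, with about 1 N or less on the wrist sensor.

Two things that did not go cleanly:
- **Hard press on the bench:** While feeling for the bench, one move pressed the gripped jar down with about 43 N on the wrist sensor. That is below the 120 N wrist limit, and the press went through the fingers, not the arm or the gripper's body.
- **Camera and arm mismatch:** Camera predictions and pictures disagreed by 1–3 pixels (about 2–4 mm), so the placing is only known to that accuracy.

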